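Load, pierce and draw out a carrier of well modules

ROBOT

A 6-joint arm with a two-finger parallel gripper is mounted at the origin on the work surface. World frame = base frame: x ahead of the robot, y to its left, z up, the work surface at z = 0. Lengths are in mm, angles in rad, forces in N, time in s.
With the tool pointing down it reaches from about 400 to 925 mm from the base axis. Payload 12.5 kg.
Tool frame: the origin (TCP) lies midway between the tips of the shut fingers; the grasp point (between the pads) lies 19 mm behind it; z points along the fingers, y is the direction in which the jaws open and shut (so a half turn about z gives the same grasp; the last joint's range is limited). The gripper opens to 95 mm and grips with 3 to 60 N. Pads are 20 mm wide; open, the fingers measure 119 mm over their backs; the gripper's body (75 mm by 180 mm) begins 59 mm behind the grasp point.
Start: joints at [-1.385, 0.491, 1.559, -0, 1.092, -0.106], TCP at [179.821, -598.591, 214.661] pointing down, gripper open.
Joint ranges: [-3.1, 3.1], [-0.84, 2.19], [0.05, 2.79], [-1.13, 4.28], [0.06, 2.93], [-2.69, 2.69]. Speed limits (rad/s): [2.22, 2.22, 2.79, 3.14, 3.14, 3.14].

INTERFACE

Orientations are given as [roll, pitch, yaw] about the fixed x, y, z axes, in that order (R = Rz(yaw) Ry(pitch) Rx(roll)).
In Python, from cell import env, eyes, job_done, boxes_of, regions_of gives the robot as it stands.
- The arm moves only by the tool send_rows, never from a script. Its argument "plan" is text: rows parted by semicolons, each of 5 numbers parted by spaces: the shift along the tool's x, y, z in mm, then the turn about the tool's z in rad, then the finger opening in mm, from 0 to 95.1. In form: x y z roll gripper; .... A call has 1 to 8 rows; each row shifts and turns the pose as measured when the row begins, along the tool's axes as they then stand; what a row does not reach is not made up. A row lasts 1/10 s, in which the tool goes at most 50 mm and 8.59 degrees, less where a joint would pass 70% of its speed; a pose out of reach is approached as far as the arm can. A call with a gripper value outside its range is refused whole. The fingers move at their own pace and stop on an object; the grip force is fixed at half the most. Time passes only in rows, so rows that do not move let the fingers close. It gives the time, the measured TCP pose, the force and the opening at its end, in the units of the state.
- env.state(): the state, without advancing time (a new reading comes with each control period).
- eyes.read_camera(name): name is "scene" or "top" or "wrist"; returns a dict with "image" (400x640x3 uint8, red, green, blue), "vertical_fov" (degrees; the focal length in pixels is half the picture's height over the tangent of half this angle, whatever the lens; pixels are square), "cx", "cy" (the principal point, pixels), "extrinsics" (4x4, takes a point from camera to world coordinates). Camera axes: x right, y up, looking along -z (the intrinsics and any distortion apply to the point x, -y, -z); pixel columns grow to the right and rows downward; lengths in mm; the calibration is good to about 2 mm. A picture is of the moment at which its call begins. There is no depth.
- job_done(): hands the job in, once; it reports no verdict.
Trained networks look in a picture, given as the dict that the camera call returned (one of the last four; its "shot" number tells which), for a name from the list of things; names that differ only in an ending like _2 or _b are one class to them, and where a whole thing is asked for, a point or a joint stands for the part that bears it (a point fixed in the world has none). Each returns a list of dicts, best first, with "confidence" (0 to 1); they miss things now and then, are a little off and sometimes report something else, mostly with a low value. They report only what shows in the picture. A call takes as long as a camera call.
- boxes_of(target, picture): "bbox" ([left, top, width, height] in pixels, round what is visible of it).
- regions_of(target, picture): "pixels" (400x640 bool, what is visible of it) and "bbox" ([left, top, width, height] in pixels, round what is visible of it).
The state is a dict: "t": time; "joints": joint angles; "qvel": joint speeds; "tau": joint torques, N m; "eef_pos": TCP position; "tcp_rot": TCP orientation; "ft_force": force on the tool from outside, world axes, zero at the start; "moment": the same for the moment, N m; "opening": opening from 0.0 (shut) to 1.0 (fully open).
Only numpy, scipy, OpenCV 4.12 (cv2) and the standard library are available. Lean on these libraries where they do the work, as an engineer would, in place of code of your own. Each camera call takes 0.05 s, during which the arm holds its last target.

TASK

Draw the carriage fully out of the piercing press and press every purple well module that is there fully home onto the carriage's brass studs, one to a station, any station. Then slide the loaded carriage under the press head to its end stop, swing the orange-handled lever down to its stop and let it come all the way back up, and only then draw the carriage fully back out with all modules still fully home. Do not pull the lever down unless the carriage is fully in, and leave the tip rack, jar and timer where they are.

Things in the scene. Friction and masses are not known exactly. Their poses are not given: they have to be found in the camera images.
- module1: purple well module 50 (its x) x 28 (y) x 30 mm (z), white top with three dark wells, about 70 g. Origin: centre of its underside, z up. Underneath, 13 mm either side of the centre along x, two square sockets 13 mm wide, 11 mm deep; fits either way round. Grip it across its 50 mm length. Starts upright on a pale green mat right of the press. Absent in some runs
- module2: purple well module 50 (its x) x 28 (y) x 30 mm (z), white top with three dark wells, about 70 g. Origin: centre of its underside, z up. Underneath, 13 mm either side of the centre along x, two square sockets 13 mm wide, 11 mm deep; fits either way round. Grip it across its 50 mm length. Starts upright on a pale green mat right of the press. Absent in some runs
- module3: purple well module 50 (its x) x 28 (y) x 30 mm (z), white top with three dark wells, about 70 g. Origin: centre of its underside, z up. Underneath, 13 mm either side of the centre along x, two square sockets 13 mm wide, 11 mm deep; fits either way round. Grip it across its 50 mm length. Starts upright on a pale green mat right of the press. Absent in some runs
- module4: purple well module 50 (its x) x 28 (y) x 30 mm (z), white top with three dark wells, about 70 g. Origin: centre of its underside, z up. Underneath, 13 mm either side of the centre along x, two square sockets 13 mm wide, 11 mm deep; fits either way round. Grip it across its 50 mm length. Starts upright on a pale green mat right of the press. Absent in some runs
- module5: purple well module 50 (its x) x 28 (y) x 30 mm (z), white top with three dark wells, about 70 g. Origin: centre of its underside, z up. Underneath, 13 mm either side of the centre along x, two square sockets 13 mm wide, 11 mm deep; fits either way round. Grip it across its 50 mm length. Starts upright on a pale green mat right of the press. Absent in some runs
- station1 (a point): station 1 of 5 on the aluminium carriage, in a row 34 mm apart (1 nearest the black handle): the point on the deck, 30 mm above the bench, midway between its two brass studs. Axes are the press's: y is the way the carriage travels in, x across it, z up. The studs, 12 mm in diameter, 10 mm tall, dome-topped, stand 13 mm either side of this point along x
- station2 (a point): station 2, like station 1. Of each pair, the stud on the +x side is sprung outwards (it rests up to 2 mm farther out) and grips the socket: a module set down on the studs stays about 7 mm high and must be pushed down with some 5 to 12 N until its underside is flush on the deck; it then holds lightly
- station3 (a point): station 3, like station 1
- station4 (a point): station 4, like station 1
- station5 (a point): station 5, like station 1
- carriage (a joint): travel of the carriage in m along the press's y: 0 = fully drawn out (all stations clear of the head), 0.245 = fully in under the head at its end stop. Slides with about 2 N of friction and stays where it is left; starts partly in. The deck is 84 mm across (x) by 184 mm (y)
- carriage_grip (a point): top centre of the carriage's upright black handle, 24 (x) x 14 (y) x 50 mm, its top 70 mm above the bench; it stands 48 mm clear of the carriage's near end on a low 20 mm wide stalk (top 27 mm above the bench). Axes as for the stations
- lever (a joint): angle of the lever in rad: 0 = up (rest; a spring holds it there), 0.9 = down at its stop. It needs about 3 N at the handle to start and 9 N at the stop and springs back, damped, when let go
- lever_tip (a point): middle of the lever's orange cross handle, a round bar 22 mm thick and 100 mm long along the press's y, 170 mm from the hinge. At rest the lever rises 50 degrees above level towards the robot's side (-x), the handle 0.298 m above the bench; it swings towards the robot and down, to 0.163 m at the stop. Push it from above. Its axes turn with it
- lever_hinge (a point): the lever's hinge, 168 mm above the bench on top of the press head; axes are the press's, the hinge axis along y. The cream head, 180 mm along y, 85 to 150 mm above the bench, reaches from 120 mm beyond to 45 mm this side of the track's centre line; a ram plate below it comes down to 65 mm. The head is centred where the carriage's middle stands when fully in
- tip_rack: red pipette-tip rack 60 x 85 x 39 mm with white tips, standing on the bench between the robot and the press; origin under its centre; a bystander, leave it alone
- reagent_bottle: amber glass jar, 56 mm diameter, 110 mm tall, blue cap, beyond the press; origin under its centre; a bystander, leave it alone
- timer: small white bench timer 30 x 75 x 50 mm, on the far right; origin under its centre; a bystander, leave it alone

How it is judged:
By the outcome, as a careful person would: the job done as asked, in the order asked, and still so for the second after the job is handed in, with the robot touching nothing.
Of module1, module2, module3, module4, module5 only 3 to 5 are there at a start; the rules pass over those that are not, and their reading is None.
At some moment in a run one of module1, module2, module3, module4, module5 may be knocked a few centimetres aside while the robot is not near it.
Once in a run the grip may slacken for a moment while it holds something.
It also fails if it takes over 205 s, if anything falls off the work surface, if the arm or the gripper's body presses on something with over 40 N, if the wrist force passes 120 N, or if a joint passes its speed limit or range.

## Working session

There is one attempt and no reset: what is moved stays moved. The work goes in short steps, Python scripts to look and compute and a tool call to move; the robot and the scene stay as the last step left them, time stands still between calls to the robot, and variables do not carry over. Pictures are saved under pics/ and viewed, and the job is handed in when it is done.

Besides the shell and the picture viewer there is one more tool, called after ">>>" by a JSON object that holds its "fn" and its "kwargs". send_rows: Moves the arm, as the interface text tells. Its arguments: {"type":"object","properties":{"plan":{"type":"string"}},"required":["plan"]}

```bash
ls; mkdir -p pics
python3 - <<'E'
from cell import env,eyes
import cv2
print(env.state())
for n in ["scene","top","wrist"]:
    p=eyes.read_camera(n); cv2.imwrite(f"pics/{n}0.png",p["image"][:,:,::-1])
    print(n,{k:v for k,v in p.items() if k!="image"})
E
```

```text
pics
{'t': 0.0, 'joints': array([-1.38461442e+00,  4.91561159e-01,  1.55945532e+00,  2.36792933e-05,
        1.09170173e+00, -1.05583795e-01]), 'qvel': array([-4.54290217e-04,  4.54065768e-05,  1.59368338e-03,  1.50751964e-03,
        9.10163067e-05,  8.15493649e-04]), 'tau': array([-2.92660872e-03, -6.12653732e+01, -2.58177173e+01,  6.92073698e-02,
        4.82775585e-02, -9.58350097e-05]), 'eef_pos': array([ 179.76836953, -598.33092405,  214.05873618]), 'tcp_rot': array([-3.14047558e+00, -1.39503965e-04,  2.91754698e-01]), 'ft_force': array([-0.28677132, -0.0316522 ,  0.85180164]), 'moment': array([ 0.01573049, -0.00241463, -0.03860894]), 'opening': 0.9979422312035545}
scene {'vertical_fov': 50.5877052112428, 'cx': 312.11939947897224, 'cy': 199.3221548933948, 'extrinsics': array([[ 8.41173587e-01, -4.17093178e-01,  3.44180588e-01,
         9.29394018e+02],
       [ 5.40637047e-01,  6.34789564e-01, -5.52045100e-01,
        -5.37184720e+02],
       [ 1.17719996e-02,  6.50442534e-01,  7.59464239e-01,
         9.04528477e+02],
       [ 0.00000000e+00,  0.00000000e+00,  0.00000000e+00,

[... 256 characters left out ...]
05650722e-03,  2.55892708e-03,
        -3.74723434e+01],
       [ 2.94260213e-03,  4.26080011e-02,  9.99087533e-01,
         1.19759893e+03],
       [ 0.00000000e+00,  0.00000000e+00,  0.00000000e+00,
         1.00000000e+00]]), 'shot': 2}
wrist {'vertical_fov': 62.36177643397377, 'cx': 316.06764799987116, 'cy': 202.05931271852782, 'extrinsics': array([[ 2.87771672e-01,  9.14410435e-01,  2.84677048e-01,
         2.61346115e+02],
       [-9.57699043e-01,  2.74790971e-01,  8.54544627e-02,
        -5.74283892e+02],
       [-8.62300561e-05, -2.97226310e-01,  9.54807055e-01,
         3.84318108e+02],
       [ 0.00000000e+00,  0.00000000e+00,  0.00000000e+00,
         1.00000000e+00]]), 'shot': 3}
```

View pics/scene0.png

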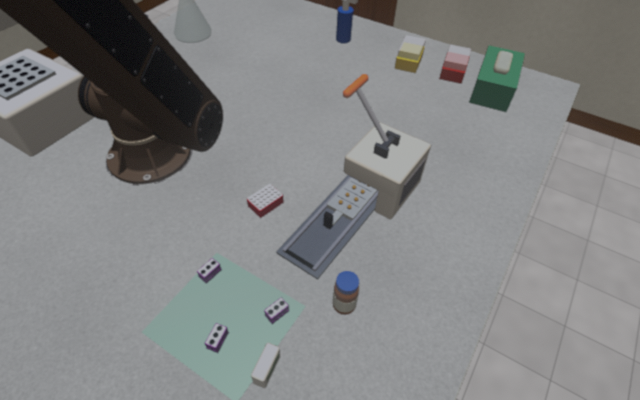

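View pics/top0.png

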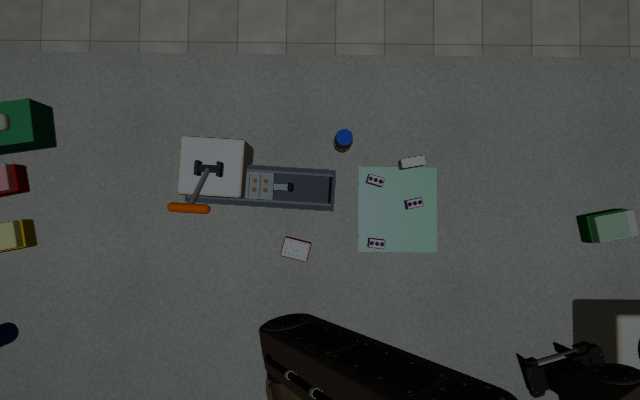

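View pics/wrist0.png

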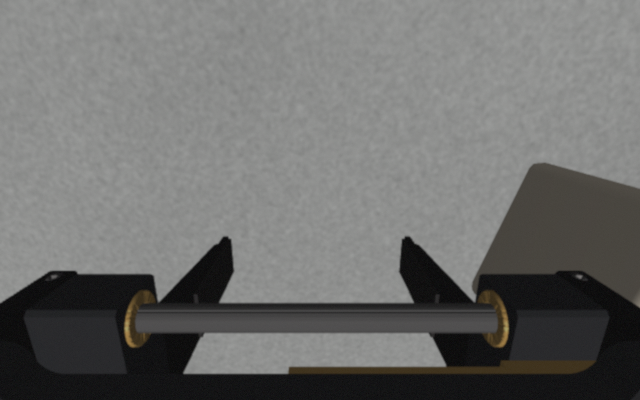

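```bash
cat > h.py <<'E'
from cell import env,eyes,job_done,boxes_of,regions_of
import numpy as np,cv2
from scipy.spatial.transform import Rotation as R
def foc(p): return p["image"].shape[0]/2/np.tan(np.radians(p["vertical_fov"])/2)
def unproj(p,u,v,z):
    f=foc(p);T=p["extrinsics"]
    d=T[:3,:3]@np.array([(u-p["cx"])/f,-(v-p["cy"])/f,-1]);o=T[:3,3]
    return o+d*(z-o[2])/d[2]
def proj(p,X):
    f=foc(p);T=p["extrinsics"]
    c=T[:3,:3].T@(np.asarray(X,float)-T[:3,3])
    return np.array([p["cx"]+f*c[0]/-c[2],p["cy"]-f*c[1]/-c[2]])
def shot(n,name=None):
    p=eyes.read_camera(n)
    if name: cv2.imwrite(f"pics/{name}.png",p["image"][:,:,::-1])
    return p
def st():
    s=env.state()
    print("t %.2f pos %s rpy %s F %s open %.3f"%(s["t"],np.round(s["eef_pos"],1),np.round(s["tcp_rot"],4),np.round(s["ft_force"],1),s["opening"]))
    return s
def delta(target,yaw=None):
    """world target TCP -> tool-frame shift and roll"""
    s=env.state();Rm=R.from_euler("xyz",s["tcp_rot"]).as_matrix()
    d=Rm.T@(np.asarray(target,float)-s["eef_pos"])
    out=list(np.round(d,1))
    if yaw is not None:
        # tool down: turn about tool z reduces yaw
        dy=(yaw-s["tcp_rot"][2]+np.pi/2)%np.pi-np.pi/2
        out.append(round(-dy,4))
    return out
E
python3 - <<'E'
from h import *
t=shot("top");s=shot("scene")
for p,n in((t,"top"),(s,"scene")):
  for k in ["module1","carriage","carriage_grip","station1","lever","lever_hinge","tip_rack","reagent_bottle","timer"]:
    for r in regions_of(k,p)[:6]:
        ys,xs=np.nonzero(r["pixels"]);print(n,k,round(r["confidence"],2),np.round(r["bbox"]),len(xs), xs.mean().round(1),ys.mean().round(1), cv2.minAreaRect(np.c_[xs,ys].astype(np.float32)) if len(xs) else '')
im=t["image"][130:260,160:450]
cv2.imwrite("pics/topz.png",cv2.resize(im,None,fx=2.75,fy=2.75,interpolation=cv2.INTER_CUBIC)[:,:,::-1])
im=s["image"][60:360,140:440]
cv2.imwrite("pics/scz.png",cv2.resize(im,None,fx=2,fy=2,interpolation=cv2.INTER_CUBIC)[:,:,::-1])
E
```

```text
top module1 0.74 [406. 197.  14.  13.] 174 413.6 203.1 ((413.6081237792969, 203.148681640625), (10.357135772705078, 17.91948890686035), 80.53767395019531)
top module1 0.68 [369. 239.  15.  11.] 158 376.1 243.1 ((376.04876708984375, 243.06097412109375), (16.675161361694336, 9.386679649353027), 6.340191841125488)
top module1 0.56 [368. 173.  18.  12.] 146 374.6 179.7 ((374.7059020996094, 179.67648315429688), (16.249887466430664, 9.216353416442871), 14.03624439239502)
top carriage 0.87 [243. 172.  52.  27.] 827 262.2 185.6 ((268.6900634765625, 186.00906372070312), (46.946807861328125, 26.30352783203125), 2.7263107299804688)
top carriage_grip 0.76 [243. 172.  49.  27.] 854 263.4 185.8 ((269.2655334472656, 186.01771545410156), (47.49456787109375, 26.740638732910156), 3.814074993133545)
top station1 0.76 [245. 174.  50.  27.] 872 263.6 185.6 ((269.1239013671875, 186.02598571777344), (47.875125885009766, 26.352134704589844), 2.38594388961792)
top lever 0.79 [168. 164.  50.  49.] 641 196.0 194.3 ((191.6649169921875, 187.2134552001953), (42.16767883300781, 50.45879364013672), 7.30575990676879
[... 2025 characters left out ...]
830566406, 30.766231536865234), 51.34019088745117)
scene lever_hinge 0.87 [281.  75. 149. 203.] 10035 358.9 192.9 ((361.2432861328125, 185.23931884765625), (104.68961334228516, 205.99610900878906), 22.361892700195312)
scene tip_rack 0.61 [251. 188.  31.  29.] 736 265.2 200.3 ((265.13604736328125, 200.25201416015625), (23.590587615966797, 34.21583938598633), 55.304847717285156)
scene reagent_bottle 0.81 [334. 268.  24.  46.] 1003 345.7 292.7 ((345.5699462890625, 292.5099792480469), (26.162952423095703, 44.12346267700195), 8.130102157592773)
scene timer 0.84 [251. 343.  30.  45.] 747 266.0 365.5 ((266.1195068359375, 365.32440185546875), (18.368717193603516, 43.51220703125), 24.775142669677734)
```

View pics/topz.png

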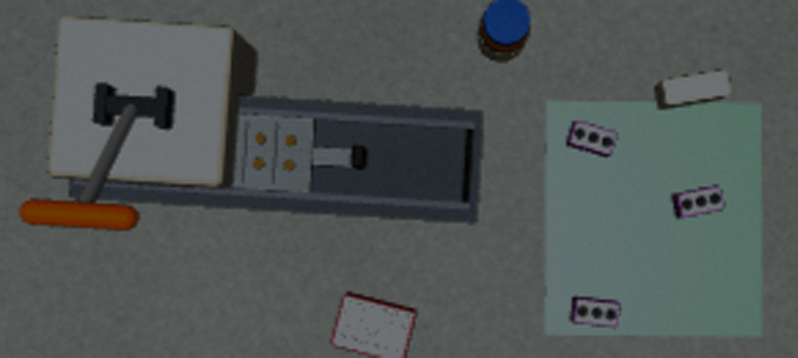

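View pics/scz.png

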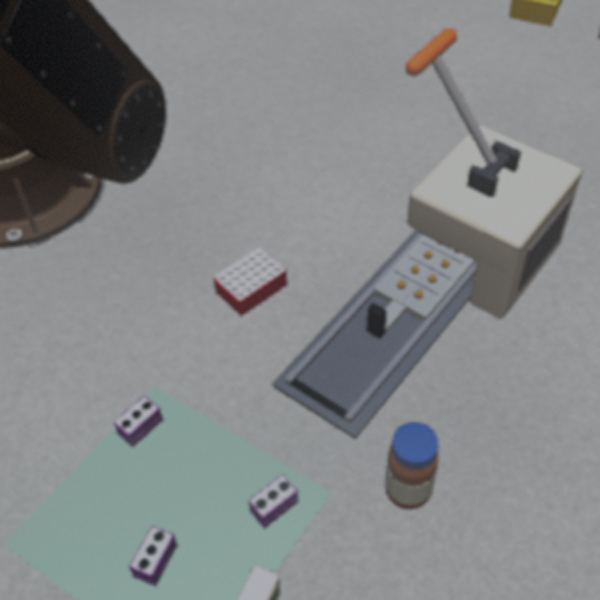

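Run:
```python
from h import *
t=shot("top");s=shot("scene")
zt=lambda u,v:(160+u/2.75,130+v/2.75); zs=lambda u,v:(140+u/2,60+v/2)
def tri(a,b):
    A=[];B=[]
    best=None
    for p,(u,v) in ((t,a),(s,b)):
        o=p["extrinsics"][:3,3]; d=unproj(p,u,v,0)-o; d/=np.linalg.norm(d)
        P=np.eye(3)-np.outer(d,d); A.append(P);B.append(P@o)
    X=np.linalg.solve(sum(A),sum(B)); return X.round(1),[ (proj(p,X)-q).round(1) for p,q in((t,a),(s,b))]
print("handle",tri(zt(359,157),zs(378,309)),unproj(t,*zt(359,157),70),unproj(s,*zs(378,309),70))
print("lever tip",tri(zt(79,214),zs(431,52)))
print("stud11",tri(zt(292,141),zs(419,294)),tri(zt(289,165),zs(401,285)))
print("stud21",tri(zt(262,139),zs(433,279)),tri(zt(259,164),zs(415,269)))
print("track near corners",tri(zt(482,110),zs(355,436)),tri(zt(475,222),zs(274,384)))
print("rail dir", [unproj(t,*zt(*q),20).round() for q in((240,97),(482,110),(478,222),(240,208))])
print("head top near edge",tri(zt(235,27),zs(580,172)),tri(zt(225,186),zs(505,242)))
for q,w in (((593,138),(273,494)),((697,201),(154,549)),((596,312),(138,415))):
    print("mod",tri(zt(*q),zs(*w)),unproj(t,*zt(*q),30).round(1),unproj(s,*zs(*w),30).round(1))
print("rack",unproj(t,295.4,248.3,39),unproj(s,265,198,39),"timer",unproj(t,413,161.5,50),"jar",unproj(t,344,137.5,110))
```

```text
handle (array([610.4,  51. ,  66.5]), [array([-0.6, -0.8]), array([-1.2,  0.1])]) [607.73043763  49.03810218  70.        ] [613.99137594  50.41877496  70.        ]
lever tip (array([542.5, 275.4, 293.7]), [array([-0.1, -0.2]), array([-0.2,  0. ])])
stud11 (array([629.6, 129.4,  29.7]), [array([-0.4, -0.6]), array([-0.9,  0.1])]) (array([601.6, 132. ,  27.8]), [array([-0.2, -0.3]), array([-0.5,  0. ])])
stud21 (array([631.9, 163.7,  28.6]), [array([-0.5, -0.7]), array([-1. ,  0.1])]) (array([603. , 166.2,  28.9]), [array([-0.4, -0.5]), array([-0.7,  0.1])])
track near corners (array([667.7, -87.2,   5.6]), [array([-0.1, -0.1]), array([-0.2,  0. ])]) (array([539.6, -79.2,   2.2]), [array([-0.4, -0.5]), array([-0.8,  0. ])])
rail dir [array([678., 189.,  20.]), array([666., -87.,  20.]), array([538., -83.,  20.]), array([552., 187.,  20.])]
head top near edge (array([746.4, 162.3, 279.1]), [array([ -6.8, -14.7]), array([-18.5,   1.3])]) (array([635.6, 224.3,  56.2]), [array([ -8.6, -20. ]), array([-24.3,  -1.3])])
mod (array([ 635.6, -211.4,   27.6]), [array([-0.3, -0.4]), array([-0.7,  0.1])]) [ 634.1 -212.1   30. ] [ 637.7 -211.3   30. ]
mod (array([ 564.9, -330.7,   22.7]), [array([-0.2, -0.2]), array([-0.5,  0. ])]) [ 564.  -329.6   30. ] [ 568.7 -331.8   30. ]
mod (array([ 439.2, -215.6,   25. ]), [array([-0.4, -0.4]), array([-0.7,  0. ])]) [ 438.3 -216.    30. ] [ 443.3 -216.4   30. ]
rack [422.1979386   34.26060424  39.        ] [428.45407255  26.15410866  39.        ] timer [ 690.89673673 -323.44116968   50.        ] jar [ 751.20328255 -107.7227739   110.        ]
```

```bash
cat >> h.py <<'E'
def plan(target,yaw,grip,step=48,zstep=None):
    """prints rows of tool shifts toward world target, assuming ideal tracking"""
    s=env.state();p=s["eef_pos"].copy();y=s["tcp_rot"][2];t=np.asarray(target,float)
    dy=(yaw-y+np.pi/2)%np.pi-np.pi/2
    n=int(max(np.ceil(np.linalg.norm(t-p)/step),np.ceil(abs(dy)/0.145),1))
    d=(t-p)/n
    rows=[]
    for i in range(n):
        c,q=np.cos(y),np.sin(y)
        rows.append("%.0f %.0f %.0f %.3f %g"%(c*d[0]+q*d[1],q*d[0]-c*d[1],-d[2],-dy/n,grip)) 
        y+=dy/n
    for i in range(0,n,8): print("; ".join(rows[i:i+8]))
E
python3 -c "
from h import *
plan([600,-20,260],1.52,95)"
```

```text
38 -29 -3 -0.082 95; 40 -26 -3 -0.082 95; 42 -22 -3 -0.082 95; 44 -19 -3 -0.082 95; 45 -15 -3 -0.082 95; 46 -11 -3 -0.082 95; 47 -8 -3 -0.082 95; 48 -4 -3 -0.082 95
48 0 -3 -0.082 95; 47 4 -3 -0.082 95; 47 8 -3 -0.082 95; 46 12 -3 -0.082 95; 45 16 -3 -0.082 95; 44 19 -3 -0.082 95; 42 23 -3 -0.082 95
```

>>> {"fn": "send_rows", "kwargs": {"plan": "38 -29 -3 -0.082 95; 40 -26 -3 -0.082 95; 42 -22 -3 -0.082 95; 44 -19 -3 -0.082 95; 45 -15 -3 -0.082 95; 46 -11 -3 -0.082 95; 47 -8 -3 -0.082 95; 48 -4 -3 -0.082 95"}}

```text
t: 2.05
eef_pos: [404.8, -281.2, 238.4]
tcp_rot: [3.14, 0.001, 0.963]
ft_force: [1.3, -0.9, -0.5]
opening: 0.998
```

>>> {"fn": "send_rows", "kwargs": {"plan": "48 0 -3 -0.082 95; 47 4 -3 -0.082 95; 47 8 -3 -0.082 95; 46 12 -3 -0.082 95; 45 16 -3 -0.082 95; 44 19 -3 -0.082 95; 42 23 -3 -0.082 95"}}

```text
t: 2.75
eef_pos: [599.9, 7.2, 261.9]
tcp_rot: [3.137, 0.003, 1.562]
ft_force: [0.4, -0.8, 0.2]
opening: 1.0
```

```bash
python3 -c "
from h import *
st();w=shot('wrist','w1')
print(delta([600,-20,260],1.52))
print([proj(w,X).round() for X in([610,50,70],[629.6,129,40])])
print(w['extrinsics'].round(2))"
```

```text
t 2.75 pos [599.9   7.2 261.9] rpy [3.1369 0.0034 1.5622] F [ 0.4 -0.8  0.2] open 1.000
[np.float64(-32.3), np.float64(-2.9), np.float64(2.1), np.float64(0.05)]
[array([324., 138.]), array([341.,  62.])]
[[ 1.0000e+00  1.0000e-02 -0.0000e+00  6.0059e+02]
 [-1.0000e-02  9.5000e-01  3.0000e-01  9.2120e+01]
 [ 0.0000e+00 -3.0000e-01  9.5000e-01  4.3178e+02]
 [ 0.0000e+00  0.0000e+00  0.0000e+00  1.0000e+00]]
```

View pics/w1.png

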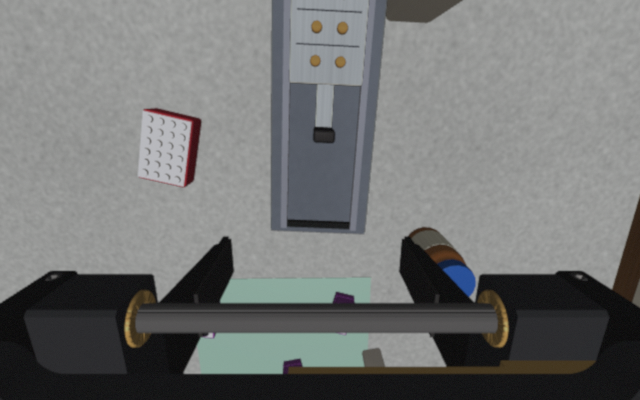

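```bash
python3 -c "
from h import *
w=shot('wrist')
print('handle',unproj(w,324,131,70))
for q in((315.5,61),(340.5,61),(317,26.5),(342.5,27)): print(unproj(w,*q,38).round(1))
for q in((280,10),(272,230),(384,10),(364,233)): print(unproj(w,*q,15).round(1))
g=w['image'][0:260,240:400]
cv2.imwrite('pics/w1z.png',cv2.resize(g,None,fx=3,fy=2.3)[:,:,::-1]*1)
for r in regions_of('carriage',w)[:2]: print(r['bbox'],r['confidence'])
"
```

```text
handle [613.46493492  63.35989597  70.        ]
[604.6 136.2  38. ]
[632.1 136.2  38. ]
[606.2 170.3  38. ]
[633.5 169.9  38. ]
[565.  191.2  15. ]
[545.4 -73.6  15. ]
[681.5 191.3  15. ]
[670.6 -78.4  15. ]
[288.5, 0.0, 79.1, 149.2] 0.8
```

View pics/w1z.png

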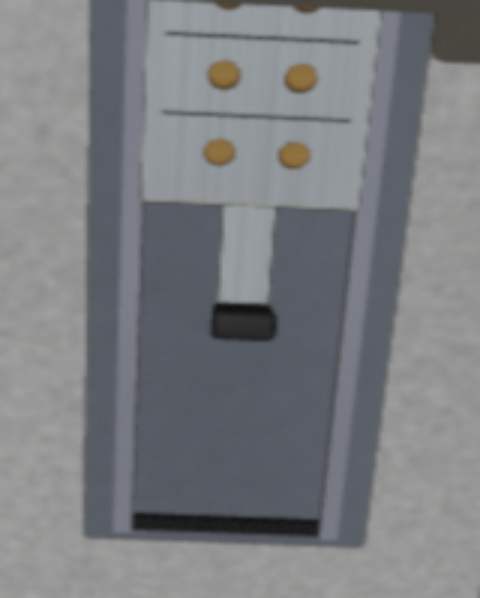

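```bash
python3 -c "
from h import *
w=shot('wrist')
g=w['image'].sum(2).astype(int)
sub=g[115:160,305:345]
m=sub<150
ys,xs=np.nonzero(m);print(xs.min()+305,xs.max()+305,ys.min()+115,ys.max()+115)
print(sub[:,18])
hsv=cv2.cvtColor(w['image'],cv2.COLOR_RGB2HSV)
m=((hsv[...,0]>10)&(hsv[...,0]<25)&(hsv[...,1]>110)).astype(np.uint8);m[:,:295]=0;m[100:]=0;m[:,360:]=0
n,l,s,c=cv2.connectedComponentsWithStats(m)
for i in range(1,n):
  if s[i,4]>15: print(s[i],c[i].round(1),unproj(w,*c[i],37).round(1))
e=proj(w,[613,57,70]);print(e)
"
```

```text
313 334 128 142
[463 466 464 467 466 467 469 466 468 468 462 416 294 113  48  61  97 123
 148 148 148 140 141 134 132 126 115 122 213 280 280 280 281 278 278 278
 277 279 278 277 280 275 277 278 280]
[312  21  10  12  84] [316.3  26.6] [603.1 165.1  37. ]
[338  23  10  11  82] [342.3  28. ] [630.9 163.5  37. ]
[311  56   9  10  74] [315.1  60.6] [601.4 131.4  37. ]
[336  57   9  10  72] [340.1  61.8] [629. 130.  37.]
[326.51891398 132.21354635]
```

```bash
python3 -c "
from h import *
st()
w=shot('wrist')
h=unproj(w,323.5,136.7,70);print(h)
print(delta([h[0],h[1],120],1.52))
"
```

```text
t 2.95 pos [599.1   6.  261.1] rpy [3.1379 0.0034 1.5601] F [ 0.1  0.1 -0.1] open 1.001
[608.96351091  50.75726341  70.        ]
[np.float64(46.3), np.float64(9.2), np.float64(141.1), np.float64(0.0384)]
```

>>> {"fn": "send_rows", "kwargs": {"plan": "15 4 47 0.02 60; 16 4 47 0.02 60; 16 4 47 0 60; 0 0 20 0 60; 0 0 0 0 60"}}

```text
t: 3.5
eef_pos: [612.6, 44.4, 98.0]
tcp_rot: [3.132, 0.004, 1.503]
ft_force: [-0.1, -1.2, 0.7]
opening: 0.656
```

```bash
python3 -c "
from h import *
st();print(delta([610,51,44],1.52));w=shot('wrist','w2')
"
```

```text
t 3.50 pos [612.6  44.4  98. ] rpy [3.1324 0.0044 1.5035] F [-0.1 -1.2  0.7] open 0.656
[np.float64(6.7), np.float64(-3.5), np.float64(54.0), np.float64(-0.0165)]
```

View pics/w2.png

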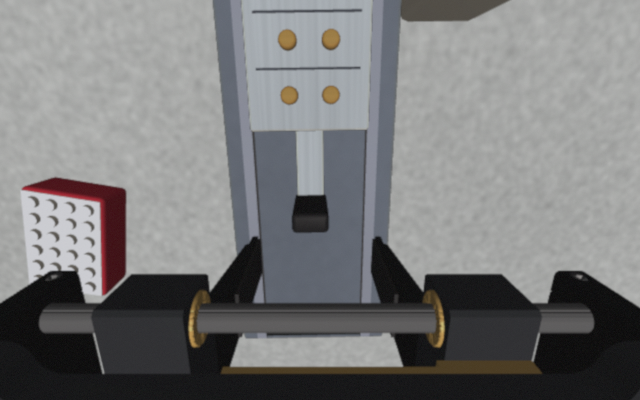

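>>> {"fn": "send_rows", "kwargs": {"plan": "7 -3 20 -0.016 60; 0 0 20 0 60; 0 0 14 0 60; 0 0 0 0 20; 0 0 0 0 20; 0 0 0 0 20; 0 0 0 0 20; 0 0 0 0 20"}}

```text
t: 4.35
eef_pos: [610.2, 46.4, 53.7]
tcp_rot: [3.129, 0.005, 1.512]
ft_force: [-23.7, 1.4, 5.3]
opening: 0.267
```

```bash
python3 -c "
from h import *
st();print(delta([610,51,44],1.52));w=shot('wrist','w3')
"
```

```text
t 4.35 pos [610.2  46.4  53.7] rpy [3.1294 0.0047 1.5123] F [-23.7   1.4   5.3] open 0.267
[np.float64(4.6), np.float64(-0.6), np.float64(9.7), np.float64(-0.0077)]
```

View pics/w3.png

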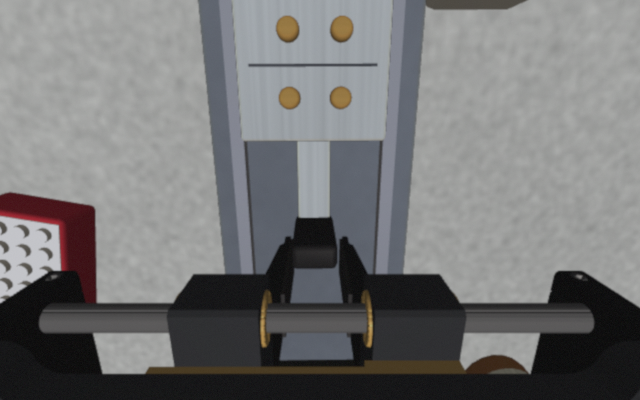

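>>> {"fn": "send_rows", "kwargs": {"plan": "0 0 0 0 40; 3 -2 3 -0.01 40; 3 0 5 0 40; 2 0 2 0 40; 0 0 0 0 20; 0 0 0 0 20; 0 0 0 0 20; 0 0 0 0 20"}}

```text
t: 5.2
eef_pos: [609.8, 55.5, 44.5]
tcp_rot: [3.126, 0.005, 1.524]
ft_force: [-3.2, 0.7, 2.9]
opening: 0.251
```

```bash
python3 -c "
from h import *
st()"
```

```text
t 5.20 pos [609.8  55.5  44.5] rpy [3.1261 0.0046 1.5236] F [-3.2  0.7  2.9] open 0.251
```

>>> {"fn": "send_rows", "kwargs": {"plan": "-15 0 0 0 20; -25 0 0 0 20; -25 0 0 0 20; -25 0 0 0 20; -25 0 0 0 20; -25 0 0 0 20; 0 0 0 0 20"}}

```text
t: 5.9
eef_pos: [601.9, -89.3, 44.5]
tcp_rot: [3.128, 0.002, 1.524]
ft_force: [3.4, -1.2, -1.2]
opening: 0.25
```

```bash
python3 -c "
from h import *
st()"
```

```text
t 5.90 pos [601.9 -89.3  44.5] rpy [3.1283e+00 2.2000e-03 1.5236e+00] F [ 3.4 -1.2 -1.2] open 0.250
```

>>> {"fn": "send_rows", "kwargs": {"plan": "-8 0 0 0 20; -8 0 0 0 20; -8 0 0 0 20"}}

```text
t: 6.2
eef_pos: [600.6, -113.8, 44.5]
tcp_rot: [3.129, 0.002, 1.524]
ft_force: [2.1, 2.1, -1.2]
opening: 0.252
```

>>> {"fn": "send_rows", "kwargs": {"plan": "-6 0 0 0 20; -6 0 0 0 20; -6 0 0 0 20"}}

```text
t: 6.5
eef_pos: [600.0, -125.0, 44.4]
tcp_rot: [3.13, -0.008, 1.523]
ft_force: [6.5, 28.2, 0.6]
opening: 0.25
```

>>> {"fn": "send_rows", "kwargs": {"plan": "3 0 0 0 50; 0 0 0 0 50; 0 0 -40 0 60; 0 0 -45 0 60; 0 0 -45 0 60; 0 0 -45 0 60"}}

```text
t: 7.1
eef_pos: [595.6, -123.4, 218.8]
tcp_rot: [-3.141, -0.01, 1.525]
ft_force: [1.1, -0.3, -0.5]
opening: 0.627
```

```bash
cat >> h.py <<'E'
def studs(w,z=38,smin=15):
    hsv=cv2.cvtColor(w['image'],cv2.COLOR_RGB2HSV)
    m=((hsv[...,0]>10)&(hsv[...,0]<25)&(hsv[...,1]>110)).astype(np.uint8)
    n,l,s,c=cv2.connectedComponentsWithStats(m);o=[]
    for i in range(1,n):
        if smin<s[i,4]<900 and c[i][1]<270 and .6<s[i,2]/s[i,3]<1.6:
            x=unproj(w,*c[i],z);o.append(x[:2]);print(c[i].round(),s[i,4],x[:2].round(1))
    return np.array(o)
E
python3 -c "
from h import *
shot('wrist');st();w=shot('wrist','w4');studs(w);t=shot('top');s=shot('scene')
for p in(t,s):
  for r in regions_of('module1',p): print(r['confidence'],r['bbox'])
"
```

```text
t 7.15 pos [ 598.  -124.1  226.7] rpy [ 3.1322 -0.0075  1.5253] F [ 1.4 -0.6  6.1] open 0.627
[304.  32.] 97 [595.8  25.1]
[332.  32.] 98 [623.3  23.6]
[304.  68.] 87 [593.9  -8.4]
[332.  69.] 85 [621.5 -10.1]
[304. 103.] 77 [592.1 -41.9]
[331. 103.] 73 [619.7 -43.6]
[453. 157.] 834 [ 752.  -106.2]
0.47 [404.5, 199.8, 14.0, 9.8]
0.97 [263.9, 299.3, 27.7, 25.9]
0.62 [206.0, 324.5, 21.1, 25.3]
0.19 [249.4, 341.4, 31.6, 47.5]
```

View pics/w4.png

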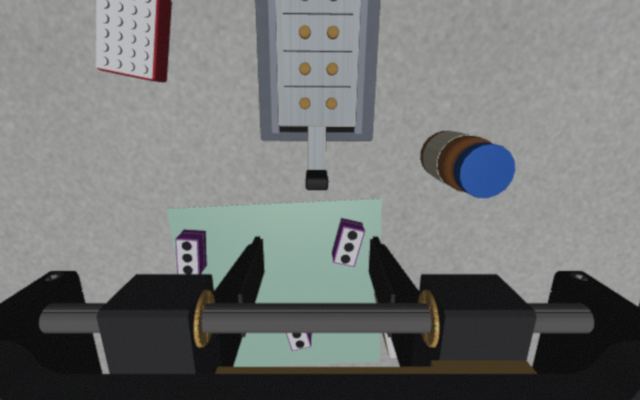

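```bash
sed -i 's/dy=(yaw-y+np.pi\/2)%np.pi-np.pi\/2/dy=yaw-y/; s/dy=(yaw-s\["tcp_rot"\]\[2\]+np.pi\/2)%np.pi-np.pi\/2/dy=yaw-s["tcp_rot"][2]/' h.py; python3 -c "
from h import *
st()
plan([535,-200,225],-0.29,80)"
```

```text
t 7.40 pos [ 595.4 -123.   215.9] rpy [-3.1395 -0.011   1.5251] F [ 0.5 -0.2  0. ] open 0.632
-6 -4 -1 0.140 80; -7 -3 -1 0.140 80; -7 -3 -1 0.140 80; -7 -2 -1 0.140 80; -8 -0 -1 0.140 80; -8 1 -1 0.140 80; -7 2 -1 0.140 80; -7 3 -1 0.140 80
-7 4 -1 0.140 80; -6 4 -1 0.140 80; -5 5 -1 0.140 80; -5 6 -1 0.140 80; -4 7 -1 0.140 80
```

>>> {"fn": "send_rows", "kwargs": {"plan": "-6 -4 -1 0.14 80; -7 -3 -1 0.14 80; -7 -3 -1 0.14 80; -7 -2 -1 0.14 80; -8 0 -1 0.14 80; -8 1 -1 0.14 80; -7 2 -1 0.14 80; -7 3 -1 0.14 80"}}

```text
t: 8.2
eef_pos: [553.0, -171.5, 209.0]
tcp_rot: [-3.115, 0.016, 0.364]
ft_force: [0.3, -0.7, -0.5]
opening: 0.839
```

>>> {"fn": "send_rows", "kwargs": {"plan": "-7 4 -1 0.14 80; -6 4 -1 0.14 80; -5 5 -1 0.14 80; -5 6 -1 0.14 80; -4 7 -1 0.14 80; 0 0 0 0 80; 0 0 0 0 80"}}

```text
t: 8.9
eef_pos: [522.7, -200.8, 202.5]
tcp_rot: [-3.132, 0.05, -0.365]
ft_force: [0.2, 0.6, -0.7]
opening: 0.84
```

```bash
cat >> h.py <<'E'
def mods(w,z=30,show=True):
    out=[]
    for r in regions_of('module1',w):
        if r['confidence']<0.3: continue
        m=r['pixels'];hsv=cv2.cvtColor(w['image'],cv2.COLOR_RGB2HSV)
        b=[int(v) for v in r['bbox']]
        mm=np.zeros(m.shape,np.uint8);mm[max(b[1]-4,0):b[1]+b[3]+4,max(b[0]-4,0):b[0]+b[2]+4]=1
        # top face: white or dark wells enclosed
        wh=((hsv[...,1]<45)&(hsv[...,2]>150)&(mm>0)).astype(np.uint8)
        wh=cv2.morphologyEx(wh,cv2.MORPH_OPEN,np.ones((2,2),np.uint8))
        cs,_=cv2.findContours(wh,cv2.RETR_EXTERNAL,cv2.CHAIN_APPROX_NONE)
        if not cs: print('no white',b);continue
        c=max(cs,key=cv2.contourArea)
        pts=np.array([unproj(w,p[0][0],p[0][1],z)[:2] for p in c],np.float32)
        (cx,cy),(a,bb),ang=cv2.minAreaRect(pts)
        if a<bb: ang+=90
        print('conf %.2f bbox %s'%(r['confidence'],b),'rect',round(cx,1),round(cy,1),'size',round(max(a,bb),1),round(min(a,bb),1),'long axis deg',round((ang%180),1))
        out.append((cx,cy,np.radians(ang%180)))
    return out
E
python3 -c "
from h import *
st();w=shot('wrist','w5');mods(w)"
```

```text
t 8.90 pos [ 522.7 -200.8  202.5] rpy [-3.1316  0.0503 -0.3652] F [ 0.2  0.6 -0.7] open 0.840
conf 0.93 bbox [332, 212, 45, 42] rect 443.3 -215.7 size 61.1 58.7 long axis deg 159.8
conf 0.84 bbox [256, 41, 57, 39] rect 637.4 -210.8 size 61.8 40.0 long axis deg 69.1
conf 0.80 bbox [394, 63, 64, 51] rect 564.5 -330.3 size 74.5 53.1 long axis deg 69.1
conf 0.65 bbox [0, 109, 228, 121] rect 642.0 33.9 size 115.6 12.9 long axis deg 86.3
```

View pics/w5.png

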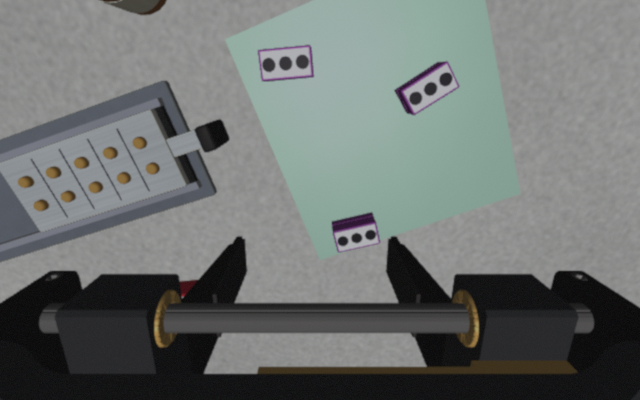

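```bash
sed -i "s/wh=((hsv\[...,1\]<45)&(hsv\[...,2\]>150)&(mm>0))/I=w['image'].astype(int);wh=((I[...,0]-I[...,1]>-6)\&(I[...,0]>130)\&(mm>0))/" h.py
python3 -c "
from h import *
shot('wrist');st();w=shot('wrist');mods(w);print(w['image'][60:66,266:300:4].tolist()[0]); print(w['image'][150,350]);st();studs(w)"
```

```text
t 9.05 pos [ 523.  -200.6  203.1] rpy [-3.1318  0.0493 -0.366 ] F [-0.1 -0.1 -0.5] open 0.840
conf 0.68 bbox [334, 211, 45, 43] rect 432.3 -217.4 size 55.8 41.9 long axis deg 69.3
conf 0.62 bbox [397, 60, 62, 58] rect 563.3 -333.7 size 47.6 26.0 long axis deg 101.8
conf 0.61 bbox [259, 45, 55, 37] rect 634.9 -211.1 size 48.8 25.6 long axis deg 73.9
[[59, 58, 60], [56, 55, 58], [160, 160, 164], [172, 174, 177], [55, 53, 57], [57, 55, 59], [86, 85, 88], [173, 174, 178], [57, 54, 59]]
[150 173 164]
t 9.15 pos [ 523.1 -200.6  203.5] rpy [-3.1319  0.0486 -0.3668] F [-0.   0.5  0.7] open 0.843
[158.   7.] 67 [ 718.2 -124.6]
[140. 143.] 100 [619.9 -46.1]
[110. 153.] 102 [621.6 -12.7]
[ 82. 163.] 103 [623.5  20.9]
[153. 168.] 94 [592.3 -44.6]
[ 53. 172.] 108 [625.4  54.3]
[124. 178.] 93 [594.1 -11.1]
[ 26. 182.] 106 [627.   87.8]
[ 96. 187.] 94 [595.9  22.4]
[ 68. 196.] 99 [597.8  55.9]
[ 41. 205.] 101 [599.6  89.4]
```

```bash
python3 -c "
from h import *
print(delta([634.9,-211.1,80],-.281))
plan([634.9,-211.1,80],-.281,80,40)"
```

```text
[np.float64(113.9), np.float64(-29.2), np.float64(118.4), np.float64(-0.0858)]
22 -6 25 -0.017 80; 22 -6 25 -0.017 80; 22 -5 25 -0.017 80; 22 -5 25 -0.017 80; 22 -5 25 -0.017 80
```

>>> {"fn": "send_rows", "kwargs": {"plan": "23 -6 24 -0.017 80; 23 -6 24 -0.017 80; 23 -6 24 -0.017 80; 23 -6 24 -0.017 80; 22 -5 23 -0.017 80; 0 0 0 0 80; 0 0 0 0 80"}}

```text
t: 9.85
eef_pos: [640.9, -206.2, 76.4]
tcp_rot: [-3.128, 0.043, -0.27]
ft_force: [0.5, -0.3, 0.5]
opening: 0.843
```

```bash
python3 -c "
from h import *
st();w=shot('wrist','w6');print(delta([634.9,-211.1,5],-.281))"
```

```text
t 9.85 pos [ 640.9 -206.2   76.4] rpy [-3.1284  0.0434 -0.2695] F [ 0.5 -0.3  0.5] open 0.843
[np.float64(-1.1), np.float64(7.2), np.float64(71.5), np.float64(0.0112)]
```

View pics/w6.png

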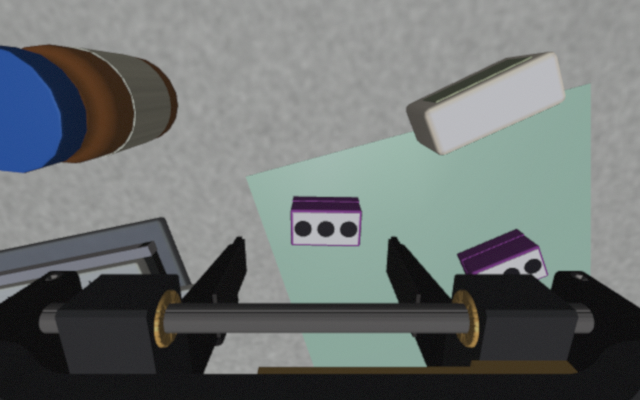

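```bash
python3 -c "
from h import *
w=shot('wrist');a=mods(w);st()
m=min(a,key=lambda q:abs(q[1]+211)+abs(q[0]-635));print(delta([m[0],m[1],5],m[2]-np.pi/2))"
```

```text
conf 0.88 bbox [458, 231, 88, 45] rect 567.7 -334.0 size 44.4 16.9 long axis deg 101.9
conf 0.74 bbox [291, 193, 70, 53] rect 634.7 -211.4 size 47.2 25.5 long axis deg 73.8
t 10.00 pos [ 640.7 -206.5   77.6] rpy [-3.1286  0.0418 -0.2705] F [0.5 0.1 0.2] open 0.839
[np.float64(-1.5), np.float64(7.3), np.float64(72.7), np.float64(0.0131)]
```

>>> {"fn": "send_rows", "kwargs": {"plan": "0 3 22 0.013 80; -1 3 22 0 80; -1 1 18 0 80; 0 0 8 0 80; 0 0 0 0 80"}}

```text
t: 10.5
eef_pos: [634.9, -212.8, 13.4]
tcp_rot: [-3.131, 0.032, -0.285]
ft_force: [0.5, -0.1, 0.3]
opening: 0.841
```

```bash
python3 -c "
from h import *
st();w=shot('wrist','w7');print(delta([634.7,-211.4,5],-.283))"
```

```text
t 10.50 pos [ 634.9 -212.8   13.4] rpy [-3.1307  0.0317 -0.2851] F [ 0.5 -0.1  0.3] open 0.841
[np.float64(-0.6), np.float64(-1.2), np.float64(9.0), np.float64(-0.0022)]
```

View pics/w7.png

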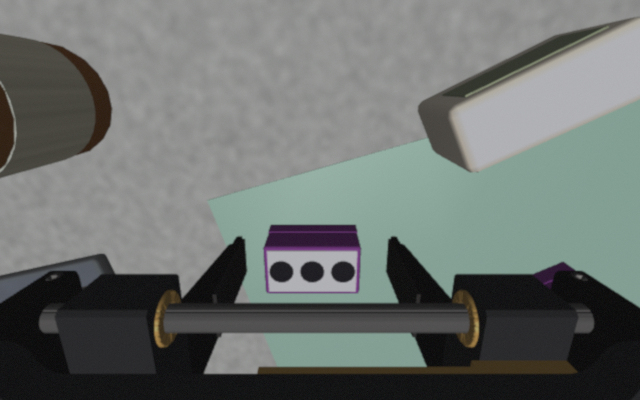

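>>> {"fn": "send_rows", "kwargs": {"plan": "0 -1 5 0 80; 0 0 2 0 80; 0 0 0 0 40; 0 0 0 0 40; 0 0 0 0 40; 0 0 0 0 40; 0 0 0 0 40; 0 0 0 0 40"}}

```text
t: 11.35
eef_pos: [636.9, -212.2, 10.3]
tcp_rot: [-3.131, 0.026, -0.285]
ft_force: [1.2, -1.1, -0.1]
opening: 0.525
```

```bash
python3 -c "
from h import *
st()"
```

```text
t 11.35 pos [ 636.9 -212.2   10.3] rpy [-3.1314  0.0258 -0.2848] F [ 1.2 -1.1 -0.1] open 0.525
```

>>> {"fn": "send_rows", "kwargs": {"plan": "0 0 0 0 70; -2 0 5 0 70; -1 0 4 0 70; 0 0 1 0 70; 0 0 0 0 40; 0 0 0 0 40; 0 0 0 0 40; 0 0 0 0 40"}}

```text
t: 12.15
eef_pos: [634.2, -210.9, 0.8]
tcp_rot: [-3.131, 0.024, -0.285]
ft_force: [-0.6, 0.1, 3.8]
opening: 0.526
```

```bash
python3 -c "
from h import *
st();w=shot('wrist');mods(w)"
```

```text
t 12.15 pos [ 634.2 -210.9    0.8] rpy [-3.1314  0.0235 -0.2848] F [-0.6  0.1  3.8] open 0.526
conf 0.87 bbox [263, 230, 106, 75] rect 635.2 -211.8 size 46.9 23.4 long axis deg 74.0
conf 0.75 bbox [509, 285, 42, 77] rect 568.2 -309.8 size 5.9 2.5 long axis deg 175.4
```

>>> {"fn": "send_rows", "kwargs": {"plan": "0 0 0 0 62; 1 0 -2 0 62; 0 0 -2 0 62; 0 0 0 0 62; 0 0 0 0 40; 0 0 0 0 40; 0 0 0 0 40; 0 0 0 0 40"}}

```text
t: 13.05
eef_pos: [634.9, -210.8, 4.2]
tcp_rot: [-3.131, 0.025, -0.285]
ft_force: [0.4, -0.1, 1.1]
opening: 0.524
```

```bash
python3 -c "
from h import *
st()
print(delta([605,-43,110],1.516))"
```

```text
t 13.05 pos [ 634.9 -210.8    4.2] rpy [-3.1309  0.0252 -0.2848] F [ 0.4 -0.1  1.1] open 0.524
[np.float64(-78.5), np.float64(-153.8), np.float64(-102.2), np.float64(-1.8008)]
```

>>> {"fn": "send_rows", "kwargs": {"plan": "0 0 -25 0 40; 0 0 -45 0 40; 0 0 -45 0 40; 0 0 -30 0 40; 0 0 0 0 40"}}

```text
t: 13.55
eef_pos: [637.1, -213.1, 152.0]
tcp_rot: [-3.13, 0.03, -0.285]
ft_force: [-0.3, -1.3, -0.2]
opening: 0.525
```

```bash
python3 -c "
from h import *
st()
plan([600,-60,150],1.516,40)"
```

```text
t 13.55 pos [ 637.1 -213.1  152. ] rpy [-3.1302  0.0302 -0.2849] F [-0.3 -1.3 -0.2] open 0.525
-6 -10 0 -0.139 40; -5 -11 0 -0.139 40; -3 -12 0 -0.139 40; -1 -12 0 -0.139 40; 0 -12 0 -0.139 40; 2 -12 0 -0.139 40; 4 -12 0 -0.139 40; 5 -11 0 -0.139 40
7 -10 0 -0.139 40; 8 -9 0 -0.139 40; 9 -8 0 -0.139 40; 10 -7 0 -0.139 40; 11 -5 0 -0.139 40
```

>>> {"fn": "send_rows", "kwargs": {"plan": "-6 -10 0 -0.139 40; -5 -11 0 -0.139 40; -3 -12 0 -0.139 40; -1 -12 0 -0.139 40; 0 -12 0 -0.139 40; 2 -12 0 -0.139 40; 4 -12 0 -0.139 40; 5 -11 0 -0.139 40"}}

```text
t: 14.35
eef_pos: [607.8, -116.5, 146.9]
tcp_rot: [-3.101, 0.005, 0.867]
ft_force: [0.4, -0.6, -1.5]
opening: 0.524
```

>>> {"fn": "send_rows", "kwargs": {"plan": "7 -10 0 -0.139 40; 8 -9 0 -0.139 40; 9 -8 0 -0.139 40; 10 -7 0 -0.139 40; 11 -5 0 -0.11 40; 0 0 0 0 40; 0 0 0 0 40"}}

```text
t: 15.05
eef_pos: [585.5, -54.5, 141.2]
tcp_rot: [-3.096, -0.025, 1.562]
ft_force: [1.1, -0.2, -1.1]
opening: 0.525
```

```bash
python3 -c "
from h import *
shot('wrist');st();w=shot('wrist','w8');studs(w,38);mods(w,180)"
```

```text
t 15.10 pos [585.5 -54.6 141.2] rpy [-3.096  -0.0247  1.5617] F [-0.7  0.2 -0.3] open 0.526
[338.  14.] 191 [599.3  92.8]
[376.  15.] 193 [626.8  91.3]
[336.  62.] 162 [597.5  59.4]
[371.  64.] 164 [625.   57.9]
[333. 107.] 139 [595.7  26.1]
[368. 109.] 143 [623.2  24.6]
[331. 149.] 128 [593.8  -7.4]
[364. 151.] 132 [621.4  -8.9]
[328. 188.] 119 [592.1 -40.8]
[361. 190.] 125 [619.6 -42.2]
[477. 234.] 219 [721.6 -81.2]
conf 0.59 bbox [264, 228, 103, 76] rect 588.2 -49.3 size 43.3 22.2 long axis deg 0.8
```

View pics/w8.png

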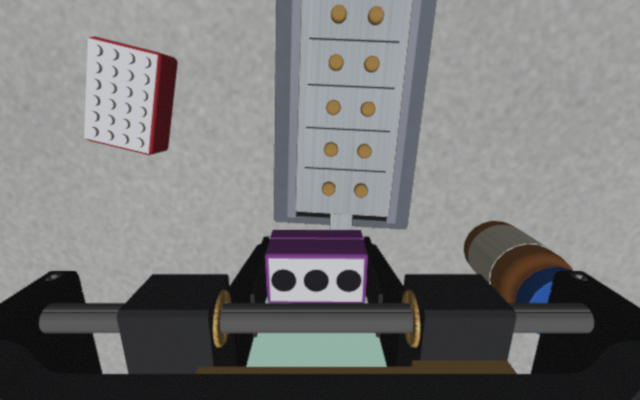

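>>> {"fn": "send_rows", "kwargs": {"plan": "0 45 0 0.04 40; 0 45 0 0 40; 0 0 0 0 40; 0 0 0 0 40"}}

```text
t: 15.6
eef_pos: [677.3, -59.6, 136.0]
tcp_rot: [-3.093, -0.023, 1.512]
ft_force: [-0.5, 0.1, -1.0]
opening: 0.525
```

```bash
cat >> h.py <<'E'
def tilt():
    s=env.state();z=R.from_euler("xyz",s["tcp_rot"]).as_matrix()[:,2];print("tilt world",z[:2].round(4));return z
E
python3 -c "
from h import *
st();tilt()"
```

```text
t 15.60 pos [677.3 -59.6 136. ] rpy [-3.093  -0.0226  1.5119] F [-0.5  0.1 -1. ] open 0.525
tilt world [-0.0472  0.0254]
```

>>> {"fn": "send_rows", "kwargs": {"plan": "0 -12 0 -0.12 40; 0 -12 0 0.12 40; 0 -12 0 -0.12 40; 0 -12 0 0.12 40; 0 -12 0 -0.12 40; 0 -12 0 0.12 40; 0 0 0 0 40; 0 0 0 0 40"}}

```text
t: 16.4
eef_pos: [597.1, -61.7, 139.9]
tcp_rot: [-3.091, -0.023, 1.512]
ft_force: [0.5, 0.3, -1.2]
opening: 0.524
```

```bash
python3 -c "
from h import *
st();tilt()"
```

```text
t 16.40 pos [597.1 -61.7 139.9] rpy [-3.0906 -0.0228  1.5121] F [ 0.5  0.3 -1.2] open 0.524
tilt world [-0.0495  0.0257]
```

>>> {"fn": "send_rows", "kwargs": {"plan": "30 8 0 0 40; 30 3 0 0 40; 26 2 0 0 40; 0 0 20 0 40; 0 0 35 0 40; 0 0 0 0 40; 0 0 0 0 40"}}

```text
t: 17.1
eef_pos: [616.4, 27.5, 86.8]
tcp_rot: [-3.096, -0.023, 1.523]
ft_force: [1.0, 0.3, 0.0]
opening: 0.52
```

```bash
python3 -c "
from h import *
s=st();tilt();w=shot('wrist','w9');studs(w,38);s=st();mods(w,s['eef_pos'][2]+26)"
```

```text
t 17.10 pos [616.4  27.5  86.8] rpy [-3.0958 -0.0233  1.5229] F [1.  0.3 0. ] open 0.520
tilt world [-0.0446  0.0254]
[289. 130.] 216 [599.9  94.2]
[330. 131.] 210 [627.4  92.8]
[289. 180.] 199 [598.2  61. ]
[330. 180.] 200 [625.6  59.6]
[290. 224.] 148 [596.5  28.8]
[329. 225.] 134 [623.9  27.7]
t 17.15 pos [616.1  27.4  86.7] rpy [-3.0954 -0.0233  1.5226] F [-0.5  0.7 -0.9] open 0.528
conf 0.72 bbox [266, 228, 101, 76] rect 618.4 25.5 size 47.5 24.4 long axis deg 178.6
```

View pics/w9.png

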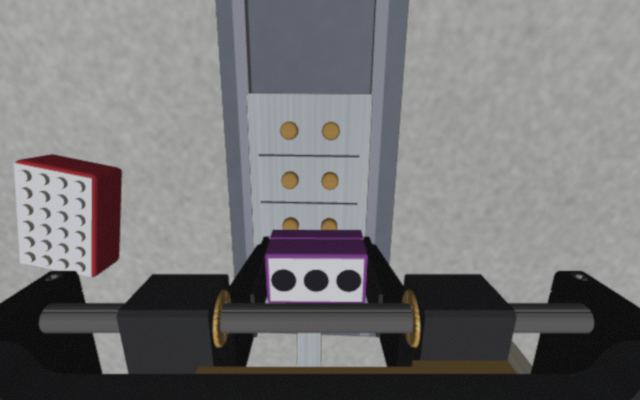

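>>> {"fn": "send_rows", "kwargs": {"plan": "1 -4 10 0.003 40; 0 -4 10 0.003 40; 0 0 10 0 40; 0 0 6 0 40; 0 0 0 0 40"}}

```text
t: 17.7
eef_pos: [607.0, 29.0, 51.3]
tcp_rot: [-3.1, -0.023, 1.515]
ft_force: [-0.7, 0.3, -0.5]
opening: 0.521
```

```bash
python3 -c "
from h import *
s=st();tilt();w=shot('wrist','w10');studs(w,38);s=st();mods(w,s['eef_pos'][2]+26)"
```

```text
t 17.70 pos [607.   29.   51.3] rpy [-3.1    -0.0229  1.5151] F [-0.7  0.3 -0.5] open 0.521
tilt world [-0.0402  0.0251]
[296. 136.] 307 [599.8  94.4]
[346. 136.] 310 [627.1  93. ]
[297. 194.] 280 [598.1  61.3]
[344. 195.] 283 [625.3  59.8]
t 17.75 pos [607.1  29.   51.6] rpy [-3.1003 -0.0229  1.5151] F [-0.1 -0.5 -1.5] open 0.522
conf 0.72 bbox [265, 227, 101, 76] rect 608.9 27.0 size 47.3 23.8 long axis deg 178.0
conf 0.61 bbox [246, 91, 145, 276] rect 608.9 27.0 size 47.3 23.8 long axis deg 178.0
```

View pics/w10.png

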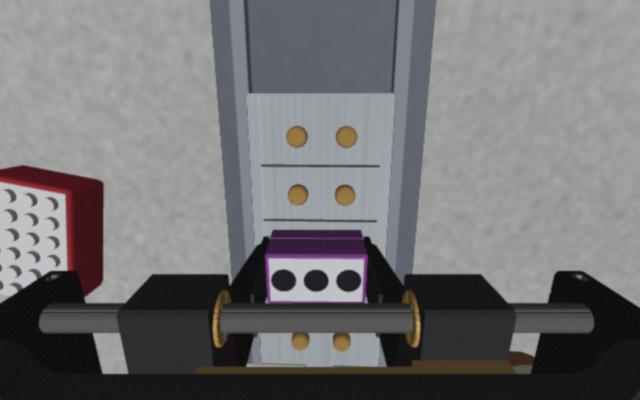

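>>> {"fn": "send_rows", "kwargs": {"plan": "-1 2 4 0 40; 0 0 3 0 40; 0 0 3 0 40"}}

```text
t: 18.1
eef_pos: [609.9, 27.9, 42.2]
tcp_rot: [-3.103, -0.023, 1.515]
ft_force: [0.2, -0.5, 2.7]
opening: 0.527
```

>>> {"fn": "send_rows", "kwargs": {"plan": "0 0 2 0 40; 0 0 2 0 40"}}

```text
t: 18.3
eef_pos: [609.3, 27.8, 37.8]
tcp_rot: [-3.102, -0.022, 1.515]
ft_force: [-2.8, -1.5, 3.1]
opening: 0.524
```

>>> {"fn": "send_rows", "kwargs": {"plan": "0 0 3 0 40; 0 0 3 0 40; 0 0 2 0 40"}}

```text
t: 18.6
eef_pos: [609.0, 28.3, 33.4]
tcp_rot: [-3.103, -0.023, 1.516]
ft_force: [-10.0, -0.6, 27.5]
opening: 0.525
```

>>> {"fn": "send_rows", "kwargs": {"plan": "0 0 -1 0 62; 0 0 0 0 62; 0 0 0 0 62; 0 0 -20 0 62; 0 0 -30 0 62; -10 0 -30 0 62; -30 0 -30 0 62; 0 0 0 0 62"}}

```text
t: 19.4
eef_pos: [611.3, -14.5, 145.2]
tcp_rot: [-3.103, -0.023, 1.517]
ft_force: [-1.3, 0.9, 1.0]
opening: 0.651
```

```bash
python3 -c "
from h import *
s=st();tilt();w=shot('wrist','w11');studs(w,38);mods(w,60)"
```

```text
t 19.40 pos [611.3 -14.5 145.2] rpy [-3.1027 -0.0231  1.5173] F [-1.3  0.9  1. ] open 0.651
tilt world [-0.0376  0.0251]
[299.  70.] 152 [599.9  95.3]
[334.  69.] 151 [627.4  93.8]
[299. 113.] 133 [598.   61.9]
[333. 114.] 132 [625.6  60.4]
[300. 193.] 115 [594.5  -4.9]
[332. 193.] 116 [622.   -6.5]
[301. 229.] 111 [592.6 -38.3]
[331. 229.] 110 [620.1 -39.9]
conf 0.65 bbox [284, 135, 63, 42] rect 610.1 24.6 size 54.3 30.0 long axis deg 177.2
```

View pics/w11.png

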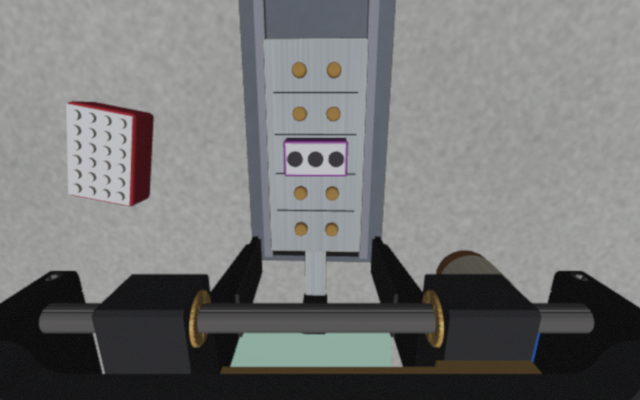

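```bash
python3 -c "
from h import *
plan([490,-290,205],0.2,80)"
```

```text
-28 -10 -6 0.132 80; -29 -7 -6 0.132 80; -30 -3 -6 0.132 80; -30 1 -6 0.132 80; -30 5 -6 0.132 80; -29 9 -6 0.132 80; -27 13 -6 0.132 80; -25 16 -6 0.132 80
-23 19 -6 0.132 80; -20 22 -6 0.132 80
```

>>> {"fn": "send_rows", "kwargs": {"plan": "-28 -10 -6 0.132 80; -29 -7 -6 0.132 80; -30 -3 -6 0.132 80; -30 1 -6 0.132 80; -30 5 -6 0.132 80; -29 9 -6 0.132 80; -27 13 -6 0.132 80; -25 16 -6 0.132 80"}}

```text
t: 20.3
eef_pos: [508.5, -229.7, 176.6]
tcp_rot: [-3.085, 0.041, 0.434]
ft_force: [-0.4, 0.8, 0.5]
opening: 0.843
```

>>> {"fn": "send_rows", "kwargs": {"plan": "-23 19 -6 0.132 80; -20 22 -6 0.1 80; 0 0 0 0 80; 0 0 0 0 80"}}

```text
t: 20.7
eef_pos: [481.3, -285.2, 183.3]
tcp_rot: [-3.09, 0.058, 0.188]
ft_force: [-0.4, -0.2, -0.3]
opening: 0.843
```

```bash
python3 -c "
from h import *
s=st();tilt();w=shot('wrist','w12');a=mods(w,30);a=min(a,key=lambda q:abs(q[0]-564)+abs(q[1]+334));print(delta([a[0],a[1],80],a[2]-np.pi/2))"
```

```text
t 20.70 pos [ 481.3 -285.2  183.3] rpy [-3.0903  0.0583  0.1877] F [-0.4 -0.2 -0.3] open 0.843
tilt world [-0.0667  0.0395]
conf 0.98 bbox [365, 87, 57, 33] rect 564.2 -333.9 size 47.2 25.1 long axis deg 102.4
conf 0.90 bbox [225, 173, 53, 48] rect 435.2 -214.3 size 61.8 40.6 long axis deg 101.9
[np.float64(77.8), np.float64(68.8), np.float64(95.8), np.float64(-0.0273)]
```

View pics/w12.png

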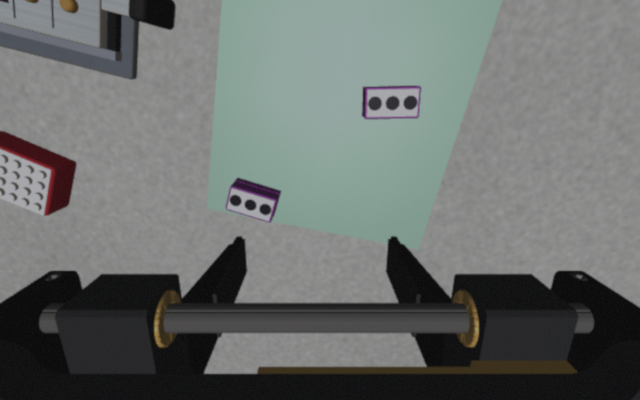

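>>> {"fn": "send_rows", "kwargs": {"plan": "26 23 30 -0.014 80; 26 23 33 -0.014 80; 26 23 33 0 80; 0 0 0 0 80; 0 0 0 0 80"}}

```text
t: 21.3
eef_pos: [570.9, -327.6, 74.1]
tcp_rot: [-3.087, 0.057, 0.23]
ft_force: [0.5, 0.5, 1.0]
opening: 0.844
```

```bash
python3 -c "
from h import *
s=st();tilt();print(s['joints'].round(3),s['qvel'].round(3))"
```

```text
t 21.30 pos [ 570.9 -327.6   74.1] rpy [-3.0872  0.0571  0.2304] F [0.5 0.5 1. ] open 0.844
tilt world [-0.0679  0.0399]
[-0.618  0.717  1.54  -0.008  0.963  0.729] [ 0.019  0.058 -0.004  0.002 -0.014 -0.003]
```

>>> {"fn": "send_rows", "kwargs": {"plan": "0 0 0 0.1 80; 0 0 0 0.1 80; 0 0 0 0.1 80; 0 0 0 0 80; 0 0 0 0 80"}}

```text
t: 21.8
eef_pos: [570.7, -322.9, 79.6]
tcp_rot: [-3.109, 0.068, -0.071]
ft_force: [-0.2, -0.3, 0.3]
opening: 0.84
```

```bash
python3 -c "
from h import *
s=st();tilt();print(s['joints'].round(3),s['qvel'].round(3))"
```

```text
t 21.80 pos [ 570.7 -322.9   79.6] rpy [-3.1085  0.0676 -0.071 ] F [-0.2 -0.3  0.3] open 0.840
tilt world [-0.065   0.0378]
[-0.613  0.706  1.546 -0.008  0.964  1.035] [ 0.009 -0.022  0.008 -0.001  0.001  0.01 ]
```

>>> {"fn": "send_rows", "kwargs": {"plan": "0 0 0 -0.1 80; 0 0 0 -0.1 80; 0 0 0 -0.1 80; 0 0 0 0 80; 0 0 0 0 80"}}

```text
t: 22.3
eef_pos: [570.8, -321.4, 83.7]
tcp_rot: [-3.092, 0.051, 0.251]
ft_force: [0.4, 0.4, -0.6]
opening: 0.839
```

```bash
python3 -c "
from h import *
s=st();tilt();print(s['joints'].round(3),s['qvel'].round(3))"
```

```text
t 22.30 pos [ 570.8 -321.4   83.7] rpy [-3.0921  0.0509  0.2514] F [ 0.4  0.4 -0.6] open 0.839
tilt world [-0.0615  0.0353]
[-0.611  0.699  1.548 -0.008  0.965  0.714] [ 0.003 -0.01   0.004  0.001  0.002 -0.028]
```

>>> {"fn": "send_rows", "kwargs": {"plan": "0 0 0 0 80; 0 0 0 0 80; 0 0 0 0 80; 0 0 0 0 80; 0 0 0 0 80; 0 0 0 0 80; 0 0 0 0 80; 0 0 0 0 80"}}

```text
t: 23.1
eef_pos: [570.7, -321.3, 84.0]
tcp_rot: [-3.092, 0.051, 0.247]
ft_force: [-0.3, 0.4, -0.3]
opening: 0.841
```

```bash
python3 -c "
from h import *
s=st();tilt();print(s['joints'].round(3),s['qvel'].round(3))"
```

```text
t 23.10 pos [ 570.7 -321.3   84. ] rpy [-3.0924  0.0509  0.2474] F [-0.3  0.4 -0.3] open 0.841
tilt world [-0.0614  0.0352]
[-0.611  0.699  1.549 -0.008  0.965  0.718] [-0.    -0.    -0.     0.001 -0.     0.002]
```

>>> {"fn": "send_rows", "kwargs": {"plan": "0 0 40 0 80; 0 0 0 0 80; 0 0 -10 0 80; 0 0 -10 0 80; 0 0 -10 0 80; 0 0 -10 0 80; 0 0 0 0 80; 0 0 0 0 80"}}

```text
t: 23.9
eef_pos: [573.4, -323.1, 94.6]
tcp_rot: [-3.1, 0.045, 0.247]
ft_force: [-0.1, -0.2, -0.8]
opening: 0.84
```

```bash
python3 -c "
from h import *
s=st();tilt();print(s['joints'].round(3),s['qvel'].round(3))"
```

```text
t 23.90 pos [ 573.4 -323.1   94.6] rpy [-3.0999  0.0445  0.2471] F [-0.1 -0.2 -0.8] open 0.840
tilt world [-0.0533  0.0296]
[-0.611  0.687  1.54  -0.008  0.976  0.718] [-0.    -0.02  -0.015  0.     0.008  0.001]
```

>>> {"fn": "send_rows", "kwargs": {"plan": "0 0 40 0 80; 0 0 -13 0 80; 0 0 -13 0 80; 0 0 -13 0 80; 0 0 40 0 80; 0 0 -13 0 80; 0 0 -13 0 80; 0 0 -13 0 80"}}

```text
t: 24.7
eef_pos: [576.8, -325.3, 109.5]
tcp_rot: [-3.108, 0.037, 0.247]
ft_force: [0.1, -0.3, 0.6]
opening: 0.843
```

```bash
python3 -c "
from h import *
s=st();tilt();print(s['joints'].round(3),s['qvel'].round(3))"
```

```text
t 24.70 pos [ 576.8 -325.3  109.5] rpy [-3.1083  0.0371  0.2468] F [ 0.1 -0.3  0.6] open 0.843
tilt world [-0.0441  0.0232]
[-0.611  0.67   1.526 -0.007  0.995  0.718] [ 0.002 -0.198 -0.164  0.001  0.308 -0.002]
```

Works: about 0.005 per cycle. Continue.

>>> {"fn": "send_rows", "kwargs": {"plan": "0 0 48 0 80; 0 0 -12 0 80; 0 0 -12 0 80; 0 0 -12 0 80; 0 0 48 0 80; 0 0 -12 0 80; 0 0 -12 0 80; 0 0 -12 0 80"}}

```text
t: 25.5
eef_pos: [583.9, -329.8, 119.8]
tcp_rot: [-3.131, 0.017, 0.247]
ft_force: [-0.1, -0.4, 0.1]
opening: 0.84
```

>>> {"fn": "send_rows", "kwargs": {"plan": "0 0 48 0 80; 0 0 -12 0 80; 0 0 -12 0 80; 0 0 -12 0 80; 0 0 48 0 80; 0 0 -12 0 80; 0 0 -12 0 80; 0 0 -12 0 80"}}

```text
t: 26.3
eef_pos: [590.6, -334.2, 129.8]
tcp_rot: [3.129, -0.003, 0.247]
ft_force: [0.3, 0.2, -0.2]
opening: 0.842
```

```bash
python3 -c "
from h import *
s=st();tilt();print(s['joints'].round(3),s['qvel'].round(3))"
```

```text
t 26.30 pos [ 590.6 -334.2  129.8] rpy [ 3.1285 -0.0033  0.2467] F [ 0.3  0.2 -0.2] open 0.842
tilt world [ 0.0064 -0.0119]
[-0.61   0.647  1.51  -0.007  0.973  0.718] [ 0.002 -0.198 -0.145  0.003  0.277 -0.001]
```

```bash
python3 -c "
from h import *
s=st();w=shot('wrist','w13');mods(w);print(delta([564.2,-333.9,50],.216))"
```

```text
t 26.30 pos [ 590.6 -334.2  129.8] rpy [ 3.1285 -0.0033  0.2467] F [ 0.3  0.2 -0.2] open 0.842
conf 0.82 bbox [278, 206, 56, 40] rect 564.0 -334.0 size 46.5 24.8 long axis deg 102.0
[np.float64(-27.0), np.float64(-9.1), np.float64(81.1), np.float64(0.0308)]
```

View pics/w13.png

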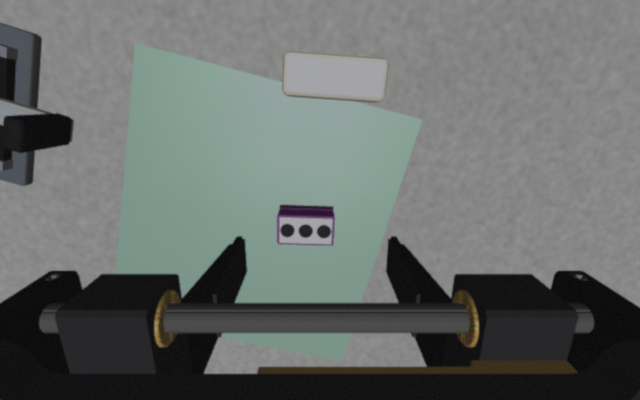

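>>> {"fn": "send_rows", "kwargs": {"plan": "-9 -3 16 0.015 80; -9 -3 16 0.015 80; -9 -3 16 0 80; 0 0 16 0 80; 0 0 16 0 80; 0 0 0 0 80; 0 0 0 0 80"}}

```text
t: 27.1
eef_pos: [566.3, -335.3, 59.5]
tcp_rot: [3.114, -0.017, 0.216]
ft_force: [-0.4, -0.2, 0.3]
opening: 0.843
```

```bash
python3 -c "
from h import *
s=st();tilt();print(delta([564,-334,4],.213))"
```

```text
t 27.10 pos [ 566.3 -335.3   59.5] rpy [ 3.1143 -0.0167  0.2161] F [-0.4 -0.2  0.3] open 0.843
tilt world [ 0.0221 -0.0231]
[np.float64(-2.9), np.float64(-3.3), np.float64(55.4), np.float64(0.0031)]
```

>>> {"fn": "send_rows", "kwargs": {"plan": "-1 -2 13 0 80; -1 -1 13 0 80; -1 0 13 0 80; 0 0 10 0 80; 0 0 5 0 80; 0 0 0 0 80"}}

```text
t: 27.7
eef_pos: [564.4, -334.4, 1.7]
tcp_rot: [3.113, -0.018, 0.216]
ft_force: [0.4, -0.1, -0.3]
opening: 0.84
```

```bash
python3 -c "
from h import *
s=st();tilt();print(delta([564,-334,4],.213))"
```

```text
t 27.70 pos [ 564.4 -334.4    1.7] rpy [ 3.1133 -0.0176  0.2165] F [ 0.4 -0.1 -0.3] open 0.840
tilt world [ 0.0232 -0.0238]
[np.float64(-0.3), np.float64(-0.4), np.float64(-2.4), np.float64(0.0035)]
```

>>> {"fn": "send_rows", "kwargs": {"plan": "0 0 -2 0 80; 0 0 -1 0 80; 0 0 0 0 40; 0 0 0 0 40; 0 0 0 0 40; 0 0 0 0 40; 0 0 0 0 40; 0 0 0 0 40"}}

```text
t: 28.5
eef_pos: [565.0, -334.7, 6.5]
tcp_rot: [3.112, -0.019, 0.217]
ft_force: [0.4, -0.5, 0.1]
opening: 0.527
```

```bash
python3 -c "
from h import *
s=st();tilt()"
```

```text
t 28.50 pos [ 565.  -334.7    6.5] rpy [ 3.1116 -0.0192  0.2166] F [ 0.4 -0.5  0.1] open 0.527
tilt world [ 0.0252 -0.0252]
```

>>> {"fn": "send_rows", "kwargs": {"plan": "0 0 -20 0 40; 0 0 -35 0 40; 0 0 -35 0 40; 0 0 -35 0 40; 0 0 0 0 40"}}

```text
t: 29.0
eef_pos: [561.1, -331.1, 134.0]
tcp_rot: [3.115, -0.016, 0.216]
ft_force: [0.0, -0.2, 0.1]
opening: 0.526
```

```bash
python3 -c "
from h import *
s=st();tilt();plan([600,-70,145],1.516,40)"
```

```text
t 29.00 pos [ 561.1 -331.1  134. ] rpy [ 3.1147 -0.0164  0.2164] F [ 0.  -0.2  0.1] open 0.526
tilt world [ 0.0218 -0.0227]
10 -27 -1 -0.144 40; 14 -26 -1 -0.144 40; 18 -23 -1 -0.144 40; 21 -20 -1 -0.144 40; 24 -17 -1 -0.144 40; 26 -14 -1 -0.144 40; 28 -10 -1 -0.144 40; 29 -6 -1 -0.144 40
29 -2 -1 -0.144 40
```

>>> {"fn": "send_rows", "kwargs": {"plan": "10 -27 -1 -0.144 40; 14 -26 -1 -0.144 40; 18 -23 -1 -0.144 40; 21 -20 -1 -0.144 40; 24 -17 -1 -0.144 40; 26 -14 -1 -0.144 40; 28 -10 -1 -0.144 40; 29 -6 -1 -0.144 40"}}

```text
t: 29.8
eef_pos: [590.7, -93.1, 132.3]
tcp_rot: [3.12, 0.019, 1.405]
ft_force: [1.2, 0.4, -1.0]
opening: 0.521
```

>>> {"fn": "send_rows", "kwargs": {"plan": "29 -2 -1 -0.12 40; 0 0 0 0 40; 0 0 0 0 40"}}

```text
t: 30.1
eef_pos: [592.7, -59.6, 130.4]
tcp_rot: [3.126, 0.021, 1.538]
ft_force: [0.5, -0.5, -0.0]
opening: 0.526
```

```bash
python3 -c "
from h import *
s=st();tilt();w=shot('wrist','w14');studs(w);mods(w,s['eef_pos'][2]-6.5+30);print(delta([607,-7,80],1.516))"
```

```text
t 30.10 pos [592.7 -59.6 130.4] rpy [3.1263 0.0206 1.5378] F [ 0.5 -0.5 -0. ] open 0.526
tilt world [ 0.0146 -0.0211]
[314.  43.] 190 [597.5  61.3]
[353.  44.] 193 [625.   59.8]
[313. 137.] 146 [594.   -5.5]
[348. 138.] 146 [621.4  -6.9]
[312. 179.] 137 [592.2 -38.8]
[346. 179.] 138 [619.7 -40.3]
[465. 220.] 249 [721.5 -79.8]
conf 0.97 bbox [265, 228, 103, 71] rect 593.9 -60.0 size 47.7 27.0 long axis deg 178.6
conf 0.71 bbox [297, 67, 75, 45] rect 604.9 27.0 size 30.6 16.7 long axis deg 176.9
[np.float64(54.8), np.float64(11.7), np.float64(49.6), np.float64(0.0204)]
```

View pics/w14.png

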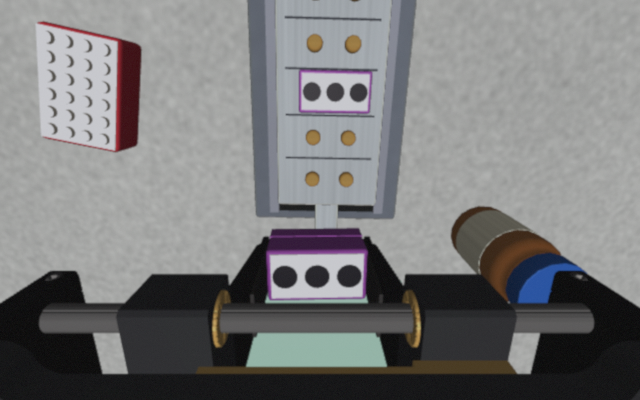

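>>> {"fn": "send_rows", "kwargs": {"plan": "18 4 12 0.01 40; 18 4 12 0.01 40; 18 4 12 0 40; 0 0 10 0 40; 0 0 0 0 40; 0 0 0 0 40"}}

```text
t: 30.8
eef_pos: [608.5, -13.7, 81.5]
tcp_rot: [3.125, 0.021, 1.501]
ft_force: [-0.8, 0.4, -0.8]
opening: 0.531
```

```bash
python3 -c "
from h import *
s=st();tilt();w=shot('wrist','w15');studs(w);s=st();mods(w,s['eef_pos'][2]-6.5+30);mods(w,60)"
```

```text
t 30.80 pos [608.5 -13.7  81.5] rpy [3.1251 0.021  1.5011] F [-0.8  0.4 -0.8] open 0.531
tilt world [ 0.015 -0.022]
[286.  55.] 291 [599.7  95.4]
[332.  54.] 288 [627.1  93.9]
[288. 113.] 244 [597.9  62.2]
[332. 113.] 246 [625.3  60.7]
[292. 214.] 203 [594.3  -4.4]
[332. 213.] 202 [621.7  -5.8]
t 30.85 pos [608.5 -13.8  81.5] rpy [3.1251 0.021  1.501 ] F [ 0.1  0.1 -1.6] open 0.527
conf 0.70 bbox [269, 141, 85, 57] rect 611.4 36.8 size 40.4 22.3 long axis deg 177.1
conf 0.60 bbox [268, 228, 101, 71] rect 609.5 -14.8 size 51.5 28.7 long axis deg 175.4
conf 0.70 bbox [269, 141, 85, 57] rect 611.0 25.2 size 53.0 29.2 long axis deg 177.1
conf 0.60 bbox [268, 228, 101, 71] rect 608.6 -42.5 size 67.5 37.6 long axis deg 175.4
```

View pics/w15.png

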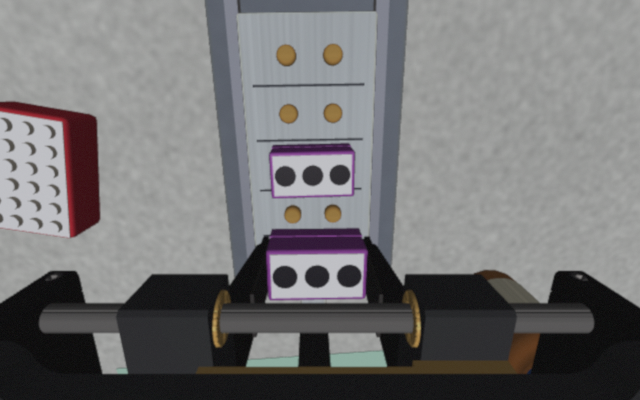

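>>> {"fn": "send_rows", "kwargs": {"plan": "4 -2 10 -0.008 40; 4 -1 10 -0.007 40; 3 -1 10 0 40; 0 0 0 0 40"}}

```text
t: 31.35
eef_pos: [605.5, -2.8, 49.9]
tcp_rot: [3.123, 0.021, 1.517]
ft_force: [0.1, 0.1, 0.1]
opening: 0.529
```

```bash
python3 -c "
from h import *
s=st();tilt();w=shot('wrist','w16');studs(w);s=st();mods(w,s['eef_pos'][2]-6.5+30)"
```

```text
t 31.35 pos [605.5  -2.8  49.9] rpy [3.1233 0.0213 1.5166] F [0.1 0.1 0.1] open 0.529
tilt world [ 0.0171 -0.0223]
[292.  70.] 386 [599.6  95.7]
[346.  70.] 387 [627.   94.2]
[294. 136.] 326 [597.9  62.6]
[344. 136.] 319 [625.2  61. ]
t 31.40 pos [605.9  -2.9  50.5] rpy [3.1226 0.0214 1.5166] F [-0.3  0.5 -1.7] open 0.526
conf 0.79 bbox [271, 169, 101, 67] rect 610.4 32.0 size 43.6 23.3 long axis deg 177.6
conf 0.78 bbox [269, 232, 97, 69] rect 605.4 -3.5 size 49.5 28.0 long axis deg 177.2
conf 0.52 bbox [0, 117, 80, 154] rect 474.7 38.8 size 72.2 22.0 long axis deg 70.3
```

View pics/w16.png

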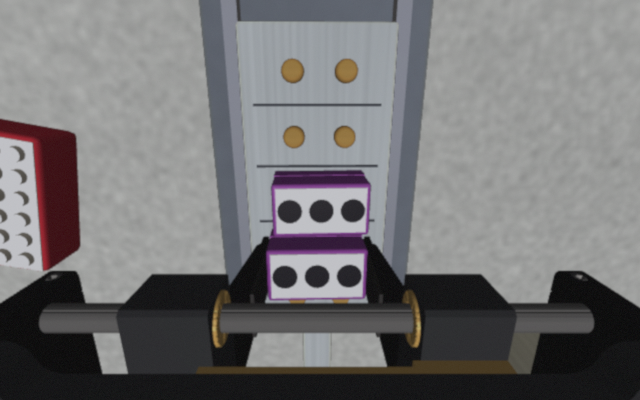

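>>> {"fn": "send_rows", "kwargs": {"plan": "-1 1 3 0 40; 0 0 3 0 40; 0 0 3 0 40"}}

```text
t: 31.75
eef_pos: [608.3, -4.6, 42.5]
tcp_rot: [3.12, 0.022, 1.516]
ft_force: [-0.5, -1.3, 1.9]
opening: 0.528
```

>>> {"fn": "send_rows", "kwargs": {"plan": "0 0 2 0 40; 0 0 2 0 40"}}

```text
t: 31.95
eef_pos: [607.7, -5.0, 38.4]
tcp_rot: [3.121, 0.022, 1.516]
ft_force: [-2.8, -0.8, 6.9]
opening: 0.528
```

>>> {"fn": "send_rows", "kwargs": {"plan": "0 0 2 0 40; 0 0 2 0 40; 0 0 2 0 40"}}

```text
t: 32.25
eef_pos: [607.4, -5.4, 35.5]
tcp_rot: [3.121, 0.022, 1.516]
ft_force: [-8.2, -1.1, 27.5]
opening: 0.526
```

>>> {"fn": "send_rows", "kwargs": {"plan": "0 0 -1 0 62; 0 0 0 0 62; 0 0 0 0 62; 0 0 -20 0 62; 0 0 -30 0 62; -10 0 -30 0 62; -20 0 -30 0 62; 0 0 0 0 62"}}

```text
t: 33.05
eef_pos: [603.9, -33.0, 149.2]
tcp_rot: [3.122, 0.022, 1.517]
ft_force: [0.4, 0.7, -0.6]
opening: 0.653
```

```bash
python3 -c "
from h import *
s=st();tilt();w=shot('wrist','w17');studs(w,38);mods(w,60);plan([405,-150,200],0.15,80)"
```

```text
t 33.05 pos [603.9 -33.  149.2] rpy [3.1217 0.0219 1.5171] F [ 0.4  0.7 -0.6] open 0.653
tilt world [ 0.0186 -0.0229]
[297.  35.] 171 [599.6  95.9]
[334.  35.] 173 [627.1  94.5]
[298.  82.] 143 [597.8  62.5]
[333.  82.] 144 [625.3  61. ]
[300. 201.] 109 [592.3 -37.6]
[331. 201.] 109 [619.9 -39.3]
[445. 233.] 201 [724.7 -76.4]
conf 0.96 bbox [286, 105, 63, 43] rect 610.6 27.6 size 54.0 30.5 long axis deg 3.2
conf 0.58 bbox [284, 148, 64, 37] rect 608.7 -7.0 size 53.4 27.0 long axis deg 176.6
-13 -19 -5 0.137 80; -15 -17 -5 0.137 80; -18 -15 -5 0.137 80; -19 -12 -5 0.137 80; -21 -10 -5 0.137 80; -22 -7 -5 0.137 80; -23 -4 -5 0.137 80; -23 -0 -5 0.137 80
-23 3 -5 0.137 80; -22 6 -5 0.137 80
```

View pics/w17.png

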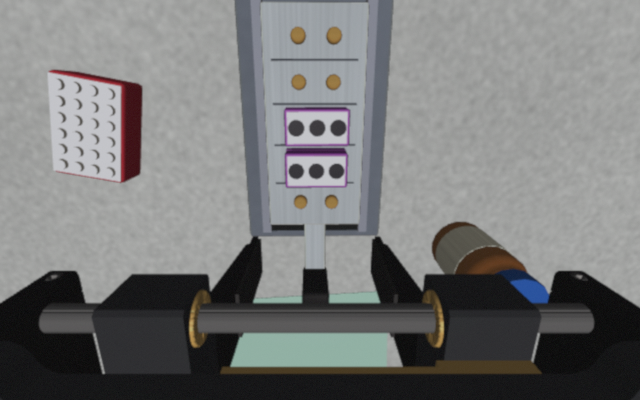

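```bash
python3 -c "
from h import *
plan([530,-210,190],3.03,80)"
```

```text
-17 -6 -4 -0.138 80; -16 -8 -4 -0.138 80; -14 -10 -4 -0.138 80; -13 -12 -4 -0.138 80; -11 -14 -4 -0.138 80; -9 -15 -4 -0.138 80; -7 -16 -4 -0.138 80; -5 -17 -4 -0.138 80
-2 -17 -4 -0.138 80; -0 -18 -4 -0.138 80; 2 -17 -4 -0.138 80
```

>>> {"fn": "send_rows", "kwargs": {"plan": "-17 -6 -4 -0.138 80; -16 -8 -4 -0.138 80; -14 -10 -4 -0.138 80; -13 -12 -4 -0.138 80; -11 -14 -4 -0.138 80; -9 -15 -4 -0.138 80; -7 -16 -4 -0.138 80; -5 -17 -4 -0.138 80"}}

```text
t: 33.95
eef_pos: [546.1, -160.1, 167.7]
tcp_rot: [-3.126, 0.003, 2.669]
ft_force: [0.3, -0.1, -0.8]
opening: 0.843
```

>>> {"fn": "send_rows", "kwargs": {"plan": "-2 -17 -4 -0.138 80; 0 -18 -4 -0.138 80; 2 -17 -4 -0.12 80; 0 0 0 0 80; 0 0 0 0 80"}}

```text
t: 34.45
eef_pos: [526.9, -209.5, 173.5]
tcp_rot: [-3.131, -0.014, 3.082]
ft_force: [0.0, 0.2, -0.4]
opening: 0.841
```

```bash
python3 -c "
from h import *
s=st();tilt();w=shot('wrist','w18');a=mods(w)
for m in a: print(delta([m[0],m[1],60],m[2]+np.pi/2))"
```

```text
t 34.45 pos [ 526.9 -209.5  173.5] rpy [-3.1308 -0.0138  3.0824] F [ 0.   0.2 -0.4] open 0.841
tilt world [-0.0144 -0.01  ]
conf 0.82 bbox [258, 50, 59, 41] rect 416.0 -229.1 size 48.5 24.9 long axis deg 86.5
conf 0.61 bbox [543, 232, 50, 58] rect 619.0 59.7 size 36.0 29.8 long axis deg 86.9
[np.float64(108.2), np.float64(-25.1), np.float64(115.6), np.float64(0.0025)]
[np.float64(-77.7), np.float64(275.0), np.float64(109.8), np.float64(-0.0044)]
```

View pics/w18.png

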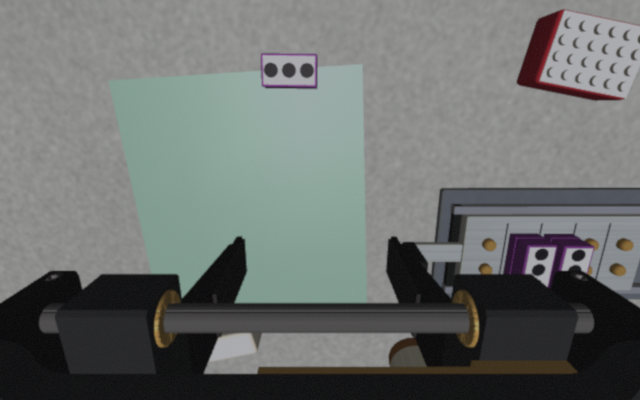

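>>> {"fn": "send_rows", "kwargs": {"plan": "22 -5 22 0 80; 22 -5 22 0 80; 22 -5 22 0 80; 22 -5 22 0 80; 15 -4 12 0 80; 0 0 0 0 80; 0 0 0 0 80"}}

```text
t: 35.25
eef_pos: [420.5, -223.1, 70.9]
tcp_rot: [-3.132, -0.013, 3.078]
ft_force: [0.9, 0.1, 0.2]
opening: 0.844
```

```bash
python3 -c "
from h import *
s=st();tilt();w=shot('wrist','w19');a=mods(w)
for m in a: print(delta([m[0],m[1],6],m[2]+np.pi/2))"
```

```text
t 35.25 pos [ 420.5 -223.1   70.9] rpy [-3.1316 -0.0128  3.0776] F [0.9 0.1 0.2] open 0.844
tilt world [-0.0135 -0.0092]
conf 0.82 bbox [273, 187, 71, 54] rect 416.1 -228.6 size 46.9 24.6 long axis deg 86.5
[np.float64(3.6), np.float64(-4.9), np.float64(65.4), np.float64(-0.0026)]
```

View pics/w19.png

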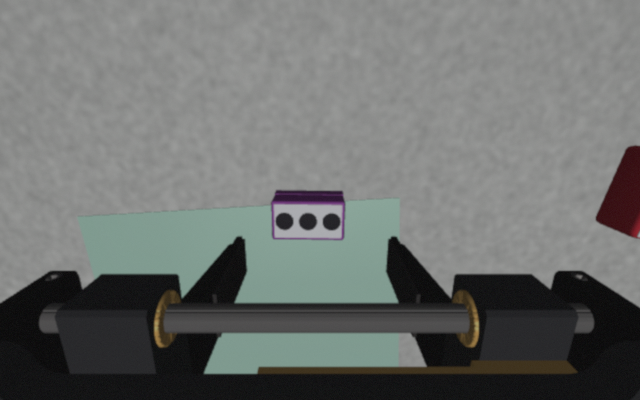

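>>> {"fn": "send_rows", "kwargs": {"plan": "2 -3 16 0 80; 1 -2 16 0 80; 0 0 14 0 80; 0 0 10 0 80; 0 0 4 0 80; 0 0 0 0 80"}}

```text
t: 35.95
eef_pos: [423.1, -229.4, 12.6]
tcp_rot: [-3.126, -0.003, 3.081]
ft_force: [0.5, 0.6, -0.6]
opening: 0.842
```

```bash
python3 -c "
from h import *
s=st();tilt();print(delta([416.1,-228.6,5],3.08))"
```

```text
t 35.95 pos [ 423.1 -229.4   12.6] rpy [-3.1257 -0.0034  3.081 ] F [ 0.5  0.6 -0.6] open 0.842
tilt world [-0.0043 -0.0157]
[np.float64(7.0), np.float64(0.5), np.float64(7.7), np.float64(0.001)]
```

>>> {"fn": "send_rows", "kwargs": {"plan": "3 0 3 0 80; 3 0 3 0 80; 1 0 2 0 80; 0 0 0 0 80"}}

```text
t: 36.35
eef_pos: [416.2, -229.2, 5.4]
tcp_rot: [-3.124, -0.001, 3.081]
ft_force: [0.3, 0.1, -0.0]
opening: 0.841
```

```bash
python3 -c "
from h import *
s=st();tilt();print(delta([416.1,-228.6,5],3.08))"
```

```text
t 36.35 pos [ 416.2 -229.2    5.4] rpy [-3.1245e+00 -1.5000e-03  3.0812e+00] F [ 0.3  0.1 -0. ] open 0.841
tilt world [-0.0025 -0.017 ]
[np.float64(0.1), np.float64(0.6), np.float64(0.4), np.float64(0.0012)]
```

>>> {"fn": "send_rows", "kwargs": {"plan": "0 0 0 0 40; 0 0 0 0 40; 0 0 0 0 40; 0 0 0 0 40; 0 0 0 0 40; 0 0 0 0 40; 0 0 0 0 40"}}

```text
t: 37.05
eef_pos: [416.4, -229.5, 5.8]
tcp_rot: [-3.124, -0.001, 3.081]
ft_force: [0.5, -0.3, -0.5]
opening: 0.524
```

```bash
python3 -c "
from h import *
s=st();tilt()"
```

```text
t 37.05 pos [ 416.4 -229.5    5.8] rpy [-3.124e+00 -8.000e-04  3.081e+00] F [ 0.5 -0.3 -0.5] open 0.524
tilt world [-0.0019 -0.0175]
```

>>> {"fn": "send_rows", "kwargs": {"plan": "0 0 -20 0 40; 0 0 -35 0 40; 0 0 -35 0 40; 0 0 -40 0 40; 0 0 0 0 40"}}

```text
t: 37.55
eef_pos: [416.2, -226.8, 139.2]
tcp_rot: [-3.126, -0.004, 3.081]
ft_force: [0.2, -0.6, -1.8]
opening: 0.52
```

```bash
python3 -c "
from h import *
s=st();tilt();plan([598,-115,150],1.516,40)"
```

```text
t 37.55 pos [ 416.2 -226.8  139.2] rpy [-3.1263 -0.004   3.0809] F [ 0.2 -0.6 -1.8] open 0.520
tilt world [-0.0049 -0.015 ]
-16 11 -1 0.142 40; -14 13 -1 0.142 40; -12 15 -1 0.142 40; -10 17 -1 0.142 40; -7 18 -1 0.142 40; -5 19 -1 0.142 40; -2 19 -1 0.142 40; 1 19 -1 0.142 40
3 19 -1 0.142 40; 6 18 -1 0.142 40; 9 17 -1 0.142 40
```

>>> {"fn": "send_rows", "kwargs": {"plan": "-16 11 -1 0.142 40; -14 13 -1 0.142 40; -12 15 -1 0.142 40; -10 17 -1 0.142 40; -7 18 -1 0.142 40; -5 19 -1 0.142 40; -2 19 -1 0.142 40; 1 19 -1 0.142 40"}}

```text
t: 38.35
eef_pos: [550.5, -144.7, 140.3]
tcp_rot: [-3.128, 0.01, 1.9]
ft_force: [-0.7, -0.2, -0.6]
opening: 0.526
```

>>> {"fn": "send_rows", "kwargs": {"plan": "3 19 -1 0.142 40; 6 18 -1 0.142 40; 9 17 -1 0.12 40; 0 0 0 0 40; 0 0 0 0 40"}}

```text
t: 38.85
eef_pos: [602.2, -114.0, 136.3]
tcp_rot: [-3.127, 0.013, 1.48]
ft_force: [0.3, -0.3, 0.2]
opening: 0.523
```

```bash
python3 -c "
from h import *
s=st();tilt();w=shot('wrist','w20');studs(w);mods(w,s['eef_pos'][2]-5.8+30);print(delta([605.5,-40,85],1.516))"
```

```text
t 38.85 pos [ 602.2 -114.   136.3] rpy [-3.1267  0.013   1.4796] F [ 0.3 -0.3  0.2] open 0.523
tilt world [-0.016  -0.0115]
[296. 111.] 147 [592.5 -39. ]
[331. 110.] 145 [620.  -40.5]
[459. 160.] 151 [720.4 -88.8]
conf 0.97 bbox [267, 221, 98, 79] rect 603.7 -112.8 size 47.4 26.5 long axis deg 174.2
conf 0.83 bbox [270, 0, 78, 41] rect 611.7 0.2 size 31.7 12.9 long axis deg 174.6
conf 0.75 bbox [276, 37, 70, 49] rect 609.9 -14.4 size 29.3 16.6 long axis deg 176.5
[np.float64(75.0), np.float64(-2.7), np.float64(50.8), np.float64(-0.0375)]
```

View pics/w20.png

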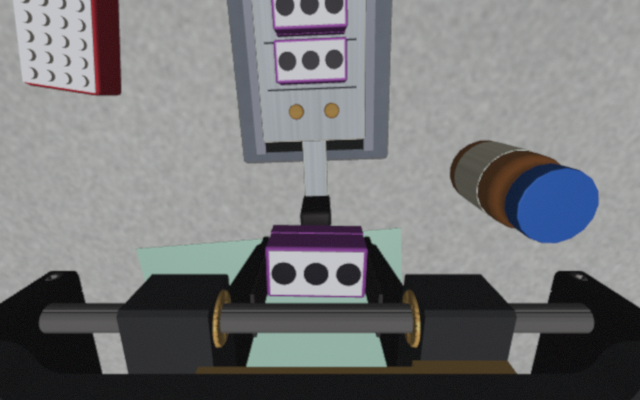

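>>> {"fn": "send_rows", "kwargs": {"plan": "24 -1 12 -0.018 40; 24 -1 12 -0.018 40; 24 -1 12 0 40; 0 0 10 0 40; 0 0 0 0 40; 0 0 0 0 40"}}

```text
t: 39.55
eef_pos: [601.0, -45.0, 88.7]
tcp_rot: [-3.127, 0.013, 1.521]
ft_force: [-0.3, 0.2, 0.0]
opening: 0.527
```

```bash
python3 -c "
from h import *
s=st();tilt();w=shot('wrist','w21');studs(w);s=st();mods(w,s['eef_pos'][2]-5.8+30);print(delta([605.5,-39.4,50],1.516))"
```

```text
t 39.55 pos [601.  -45.   88.7] rpy [-3.1268  0.0131  1.5207] F [-0.3  0.2  0. ] open 0.527
tilt world [-0.0154 -0.0124]
[302.  59.] 261 [597.8  62.3]
[347.  59.] 261 [625.3  60.8]
[304. 212.] 184 [592.5 -37.5]
[342. 213.] 185 [619.9 -39. ]
[485. 252.] 425 [723.1 -74.1]
t 39.60 pos [601.  -45.2  88.8] rpy [-3.1269  0.0132  1.5204] F [ 0.7  0.3 -0.7] open 0.527
conf 0.87 bbox [282, 145, 83, 51] rect 608.3 5.6 size 38.5 21.3 long axis deg 177.3
conf 0.76 bbox [266, 221, 100, 76] rect 602.6 -44.5 size 50.6 28.8 long axis deg 177.7
conf 0.60 bbox [279, 91, 87, 51] rect 610.7 31.3 size 36.6 19.1 long axis deg 177.2
[np.float64(6.5), np.float64(4.6), np.float64(38.8), np.float64(0.0039)]
```

View pics/w21.png

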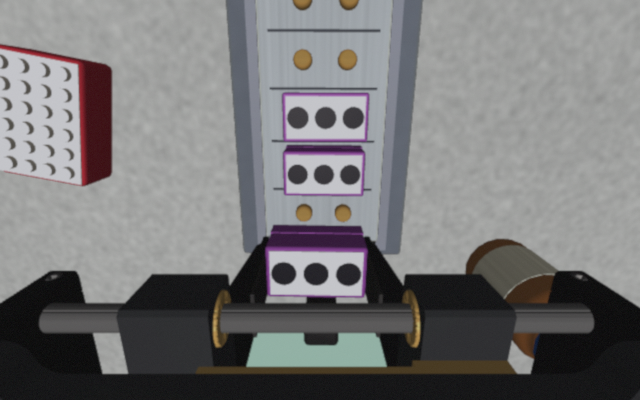

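>>> {"fn": "send_rows", "kwargs": {"plan": "3 1 13 0.004 40; 3 2 13 0 40; 1 1 11 0 40; 0 0 0 0 40"}}

```text
t: 40.05
eef_pos: [605.6, -40.0, 49.3]
tcp_rot: [-3.129, 0.013, 1.514]
ft_force: [-0.3, 0.6, -0.2]
opening: 0.527
```

```bash
python3 -c "
from h import *
s=st();tilt();w=shot('wrist','w22');studs(w);s=st();mods(w,s['eef_pos'][2]-5.8+30);mods(w,60);print(delta([605.5,-39.4,50],1.516))"
```

```text
t 40.05 pos [605.6 -40.   49.3] rpy [-3.1289  0.0135  1.5139] F [-0.3  0.6 -0.2] open 0.527
tilt world [-0.0135 -0.0127]
[288.  63.] 401 [598.1  62.4]
[343.  62.] 404 [625.3  60.9]
t 40.10 pos [605.8 -40.   49.9] rpy [-3.1295  0.0136  1.5139] F [-0.1  0.  -1.2] open 0.525
conf 0.92 bbox [265, 224, 99, 74] rect 607.0 -39.4 size 50.9 29.3 long axis deg 177.2
conf 0.71 bbox [260, 100, 109, 65] rect 610.8 29.4 size 43.9 23.8 long axis deg 176.9
conf 0.57 bbox [265, 162, 105, 69] rect 608.8 -0.8 size 43.7 23.2 long axis deg 176.9
conf 0.92 bbox [265, 224, 99, 74] rect 606.4 -47.8 size 55.9 32.2 long axis deg 177.2
conf 0.71 bbox [260, 100, 109, 65] rect 610.6 27.8 size 48.2 26.2 long axis deg 176.9
conf 0.57 bbox [265, 162, 105, 69] rect 608.3 -5.5 size 47.9 25.5 long axis deg 176.9
[np.float64(0.7), np.float64(-0.9), np.float64(1.2), np.float64(-0.0021)]
```

Well placed: descend.

>>> {"fn": "send_rows", "kwargs": {"plan": "0 0 3 0 40; 0 0 3 0 40; 0 0 3 0 40"}}

```text
t: 40.5
eef_pos: [606.8, -40.4, 42.9]
tcp_rot: [-3.133, 0.014, 1.514]
ft_force: [-3.9, 0.1, 5.9]
opening: 0.527
```

>>> {"fn": "send_rows", "kwargs": {"plan": "0 0 2 0 40; 0 0 2 0 40"}}

```text
t: 40.7
eef_pos: [605.2, -40.5, 38.5]
tcp_rot: [-3.13, 0.014, 1.514]
ft_force: [-2.1, -1.1, 5.0]
opening: 0.526
```

>>> {"fn": "send_rows", "kwargs": {"plan": "0 0 2 0 40; 0 0 2 0 40; 0 0 2 0 40"}}

```text
t: 41.0
eef_pos: [605.3, -40.9, 35.3]
tcp_rot: [-3.132, 0.014, 1.514]
ft_force: [-12.5, 1.2, 32.7]
opening: 0.523
```

>>> {"fn": "send_rows", "kwargs": {"plan": "0 0 -1 0 62; 0 0 0 0 62; 0 0 0 0 62; 0 0 -15 0 62; 0 0 -20 0 62; 0 0 -15 0 0; 0 0 0 0 0; 0 0 0 0 0"}}

```text
t: 41.8
eef_pos: [607.3, -40.1, 90.7]
tcp_rot: [-3.136, 0.014, 1.513]
ft_force: [0.4, -0.0, -0.5]
opening: 0.458
```

>>> {"fn": "send_rows", "kwargs": {"plan": "0 0 0 0 0; 0 0 0 0 0; 0 0 0 0 0"}}

```text
t: 42.1
eef_pos: [606.8, -40.0, 89.4]
tcp_rot: [-3.134, 0.014, 1.514]
ft_force: [0.0, 0.1, -0.6]
opening: 0.202
```

```bash
python3 -c "
from h import *
s=st();tilt();w=shot('wrist','w23');print(delta([605.5,-39.4,63],1.516))"
```

```text
t 42.10 pos [606.8 -40.   89.4] rpy [-3.1338  0.0142  1.5135] F [ 0.   0.1 -0.6] open 0.202
tilt world [-0.0086 -0.0138]
[np.float64(0.9), np.float64(-1.1), np.float64(26.3), np.float64(-0.0025)]
```

View pics/w23.png

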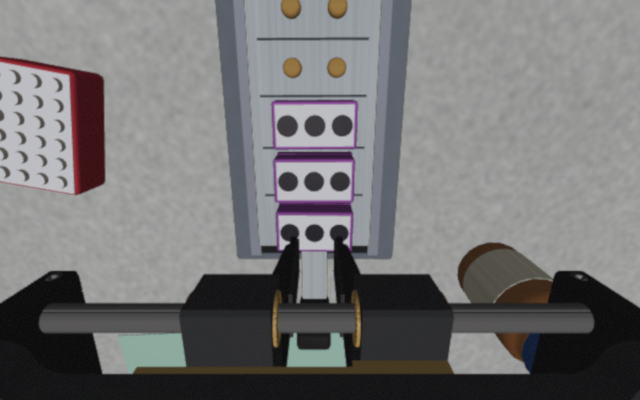

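>>> {"fn": "send_rows", "kwargs": {"plan": "1 -1 12 0 19; 0 0 10 0 19; 0 0 3 0 19; 0 0 2 0 19"}}

```text
t: 42.55
eef_pos: [605.2, -39.2, 60.0]
tcp_rot: [-3.133, 0.014, 1.514]
ft_force: [-12.2, 1.4, 44.0]
opening: 0.201
```

>>> {"fn": "send_rows", "kwargs": {"plan": "0 0 -12 0 19; 17 1 0 0 19; 17 1 0 0 19; 0 0 0 0 19; 0 0 4 0 19"}}

```text
t: 43.05
eef_pos: [609.7, -1.9, 67.3]
tcp_rot: [-3.133, 0.014, 1.514]
ft_force: [0.9, -0.5, -0.4]
opening: 0.203
```

```bash
python3 -c "
from h import *
s=st();tilt();print(delta([607.4,-5.5,62],1.516))"
```

```text
t 43.05 pos [609.7  -1.9  67.3] rpy [-3.133   0.014   1.5141] F [ 0.9 -0.5 -0.4] open 0.203
tilt world [-0.0094 -0.0135]
[np.float64(-3.6), np.float64(-2.0), np.float64(5.4), np.float64(-0.0019)]
```

>>> {"fn": "send_rows", "kwargs": {"plan": "-3 -2 3 0 19; -1 0 2 0 19; 0 0 1 0 19; 0 0 1 0 19"}}

```text
t: 43.45
eef_pos: [606.9, -6.7, 60.2]
tcp_rot: [-3.132, 0.014, 1.514]
ft_force: [-7.0, 1.8, 21.3]
opening: 0.198
```

Home at 60.2 with 21 N. Next station 3.

>>> {"fn": "send_rows", "kwargs": {"plan": "0 0 -12 0 19; 17 1 0 0 19; 16 1 0 0 19; 0 0 0 0 19; -1 -1 4 0 19; -1 -1 3 0 19"}}

```text
t: 44.05
eef_pos: [608.9, 26.4, 64.7]
tcp_rot: [-3.133, 0.014, 1.513]
ft_force: [0.2, -0.5, -0.5]
opening: 0.197
```

```bash
python3 -c "
from h import *
s=st();tilt();print(delta([609,28,62],1.516))"
```

```text
t 44.05 pos [608.9  26.4  64.7] rpy [-3.1327  0.0139  1.5134] F [ 0.2 -0.5 -0.5] open 0.197
tilt world [-0.0097 -0.0133]
[np.float64(1.6), np.float64(-0.0), np.float64(2.7), np.float64(-0.0026)]
```

>>> {"fn": "send_rows", "kwargs": {"plan": "0 0 2 0 19; 0 0 2 0 19; 0 0 1 0 19; 0 0 1 0 19"}}

```text
t: 44.45
eef_pos: [608.0, 25.7, 60.3]
tcp_rot: [-3.132, 0.013, 1.512]
ft_force: [-4.8, 1.8, 13.5]
opening: 0.199
```

>>> {"fn": "send_rows", "kwargs": {"plan": "0 0 1 0 19"}}

```text
t: 44.55
eef_pos: [608.0, 25.5, 60.3]
tcp_rot: [-3.132, 0.013, 1.512]
ft_force: [-3.8, 1.7, 12.4]
opening: 0.197
```

>>> {"fn": "send_rows", "kwargs": {"plan": "0 0 -15 0 19; 0 0 -30 0 60; 0 0 -20 0 60; -40 0 0 0 60; -40 0 0 0 60; -40 0 0 0 60; -30 0 0 0 60; 0 0 0 0 60"}}

```text
t: 45.35
eef_pos: [599.1, -130.1, 129.1]
tcp_rot: [-3.132, 0.014, 1.512]
ft_force: [0.7, 0.2, 0.4]
opening: 0.626
```

```bash
python3 -c "
from h import *
s=st();tilt();w=shot('wrist','w24');mods(w,60);print(delta([600,-121,100],1.516));s=shot('scene');
cv2.imwrite('pics/s2.png',cv2.resize(s['image'][100:300,220:460],None,fx=3,fy=3,interpolation=cv2.INTER_CUBIC)[:,:,::-1])"
```

```text
t 45.35 pos [ 599.1 -130.1  129.1] rpy [-3.1322  0.0139  1.5116] F [0.7 0.2 0.4] open 0.626
tilt world [-0.0102 -0.0133]
conf 0.86 bbox [280, 0, 75, 12] rect 609.1 5.0 size 47.4 2.8 long axis deg 176.5
conf 0.67 bbox [281, 62, 72, 48] rect 604.5 -42.3 size 51.9 29.2 long axis deg 176.6
conf 0.57 bbox [281, 9, 76, 51] rect 608.3 -6.4 size 48.1 25.8 long axis deg 176.6
[np.float64(6.7), np.float64(0.8), np.float64(28.9), np.float64(-0.0027)]
```

View pics/w24.png

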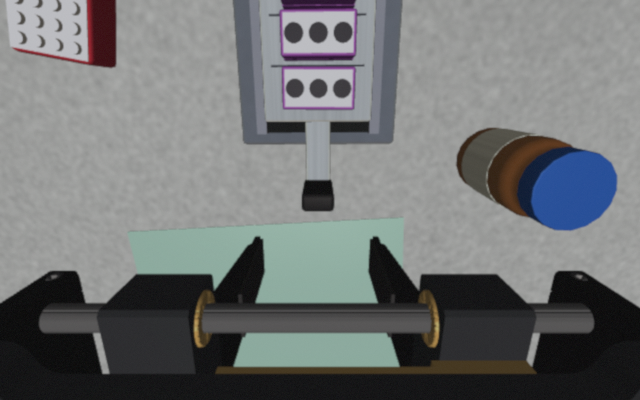

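View pics/s2.png

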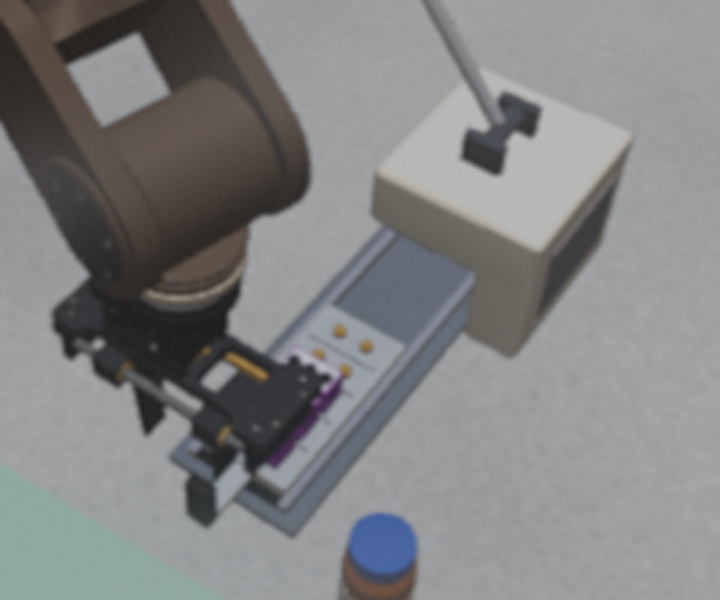

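```bash
python3 -c "
from h import *
w=shot('wrist');g=w['image'].sum(2).astype(int);print(g[178:215,317]);print(g[203,295:340])
h=unproj(w,317.5,203,70);print(h);st();print(delta([h[0],h[1]-8,44],1.516))"
```

```text
[480 477 477 476 472 428 299 116  45  41  47  46  44  50  61  48  47  51
  53  49  58  71  90 104 124 143 147 140 134 135 127 120 115 117 110 106
 103]
[486 483 483 474 474 461 373 182 100 115 132 136 136 137 135 137 141 135
 139 139 137 139 143 137 142 137 138 144 146 142 141 145 142 143 140 137
 124 112 169 350 465 472 478 479 482]
[ 601.03015082 -115.01415408   70.        ]
t 45.55 pos [ 599.3 -125.8  129.1] rpy [-3.1316  0.0132  1.5156] F [ 0.6  0.6 -0.8] open 0.631
[np.float64(4.0), np.float64(2.4), np.float64(85.0), np.float64(-0.0004)]
```

>>> {"fn": "send_rows", "kwargs": {"plan": "0 1 25 0 60; 0 1 25 0 60; 0 0 20 0 60; 0 0 12 0 60; 0 0 0 0 60; 0 0 0 0 60"}}

```text
t: 46.15
eef_pos: [602.2, -120.2, 45.6]
tcp_rot: [-3.134, 0.013, 1.524]
ft_force: [-0.7, 0.1, -0.3]
opening: 0.632
```

```bash
python3 -c "
from h import *
st();w=shot('wrist','w25');print(delta([601,-126,44],1.516))"
```

```text
t 46.15 pos [ 602.2 -120.2   45.6] rpy [-3.1338  0.0133  1.5238] F [-0.7  0.1 -0.3] open 0.632
[np.float64(-5.8), np.float64(-0.9), np.float64(1.8), np.float64(0.0077)]
```

View pics/w25.png

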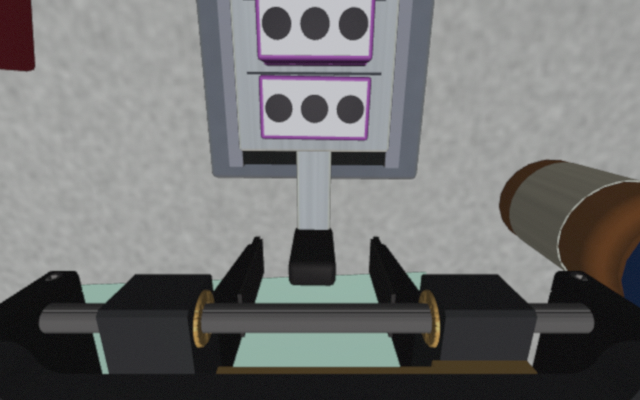

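>>> {"fn": "send_rows", "kwargs": {"plan": "-4 -1 1 0.007 60; -3 0 0 0 60; 0 0 0 0 20; 0 0 0 0 20; 0 0 0 0 20; 0 0 0 0 20; 0 0 0 0 20"}}

```text
t: 46.9
eef_pos: [600.6, -128.2, 47.7]
tcp_rot: [-3.135, 0.014, 1.516]
ft_force: [-18.2, 0.2, 12.8]
opening: 0.269
```

```bash
python3 -c "
from h import *
st();tilt()"
```

```text
t 46.90 pos [ 600.6 -128.2   47.7] rpy [-3.1353  0.0141  1.5159] F [-18.2   0.2  12.8] open 0.269
tilt world [-0.0071 -0.0137]
```

>>> {"fn": "send_rows", "kwargs": {"plan": "0 -1 0 0 20; 0 0 0 0 20; 10 0 0 0 20; 20 0 0 0 20"}}

```text
t: 47.3
eef_pos: [601.2, -99.5, 47.6]
tcp_rot: [-3.136, 0.015, 1.514]
ft_force: [-1.8, -2.2, 5.9]
opening: 0.247
```

```bash
python3 -c "
from h import *
st();tilt()"
```

```text
t 47.30 pos [601.2 -99.5  47.6] rpy [-3.1357  0.0152  1.5139] F [-1.8 -2.2  5.9] open 0.247
tilt world [-0.0067 -0.0148]
```

>>> {"fn": "send_rows", "kwargs": {"plan": "30 0 0 0 20; 30 0 0 0 20; 30 0 0 0 20; 30 0 0 0 20; 30 0 0 0 20; 15 0 0 0 20; 0 0 0 0 20"}}

```text
t: 48.0
eef_pos: [610.5, 73.7, 47.7]
tcp_rot: [-3.138, 0.017, 1.517]
ft_force: [1.8, 0.6, -0.9]
opening: 0.247
```

```bash
python3 -c "
from h import *
st();tilt();w=shot('wrist','w26');s=shot('scene','s3')"
```

```text
t 48.00 pos [610.5  73.7  47.7] rpy [-3.1379  0.0174  1.5166] F [ 1.8  0.6 -0.9] open 0.247
tilt world [-0.0046 -0.0172]
```

View pics/w26.png

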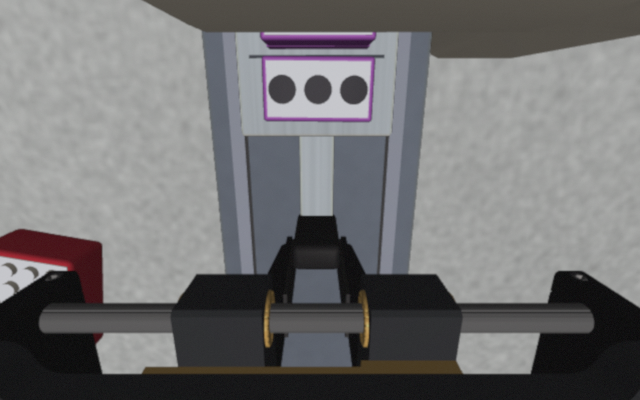

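View pics/s3.png

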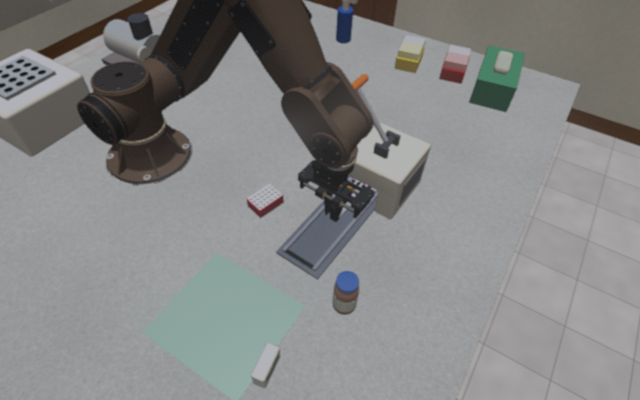

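>>> {"fn": "send_rows", "kwargs": {"plan": "12 0 0 0 20; 12 0 0 0 20; 8 0 0 0 20; 4 0 0 0 20"}}

```text
t: 48.5
eef_pos: [612.1, 103.5, 47.6]
tcp_rot: [-3.135, 0.019, 1.51]
ft_force: [-2.9, -2.2, 4.3]
opening: 0.25
```

>>> {"fn": "send_rows", "kwargs": {"plan": "4 0 0 0 20; 4 0 0 0 20"}}

```text
t: 48.7
eef_pos: [612.5, 110.6, 47.6]
tcp_rot: [-3.135, 0.02, 1.509]
ft_force: [-3.6, -1.0, 4.9]
opening: 0.251
```

>>> {"fn": "send_rows", "kwargs": {"plan": "4 0 0 0 20; 4 0 0 0 20"}}

```text
t: 48.9
eef_pos: [612.7, 115.5, 47.7]
tcp_rot: [-3.133, 0.024, 1.51]
ft_force: [-2.2, -26.7, 8.3]
opening: 0.248
```

>>> {"fn": "send_rows", "kwargs": {"plan": "3 0 0 0 20; 3 0 0 0 20"}}

```text
t: 49.1
eef_pos: [612.7, 115.9, 47.7]
tcp_rot: [-3.131, 0.031, 1.51]
ft_force: [-3.7, -17.3, 5.8]
opening: 0.248
```

>>> {"fn": "send_rows", "kwargs": {"plan": "-1 0 0 0 50; 0 0 0 0 50; 0 0 -20 0 50; 0 0 -40 0 0; 0 0 -45 0 0; 0 0 -45 0 0; 0 0 -45 0 0; 0 0 -45 0 0"}}

```text
t: 49.9
eef_pos: [614.3, 121.5, 287.2]
tcp_rot: [-3.117, 0.03, 1.507]
ft_force: [0.4, -0.1, 0.5]
opening: 0.142
```

>>> {"fn": "send_rows", "kwargs": {"plan": "0 0 -45 0 0; 0 0 -20 0 0; 0 0 0 0 0; 0 0 0 0 0"}}

```text
t: 50.3
eef_pos: [616.7, 124.7, 360.2]
tcp_rot: [-3.127, 0.027, 1.507]
ft_force: [-0.5, -0.7, -0.2]
opening: 0.004
```

```bash
python3 -c "
from h import *
st();tilt();w=shot('wrist','w27');print(delta([545,275.5,345],1.516),proj(w,[542.5,275.4,298]))
t=shot('top');s=shot('scene')
cv2.imwrite('pics/s4.png',cv2.resize(s['image'][50:290,250:450],None,fx=2.5,fy=2.5,interpolation=cv2.INTER_CUBIC)[:,:,::-1])
cv2.imwrite('pics/t4.png',cv2.resize(t['image'][120:260,160:360],None,fx=4,fy=4,interpolation=cv2.INTER_CUBIC)[:,:,::-1])
"
```

```text
t 50.30 pos [616.7 124.7 360.2] rpy [-3.1273  0.0268  1.5069] F [-0.5 -0.7 -0.2] open 0.004
tilt world [-0.016  -0.0259]
[np.float64(146.2), np.float64(-81.0), np.float64(12.2), np.float64(-0.0091)] [178.28945807  -9.66682766]
```

View pics/w27.png

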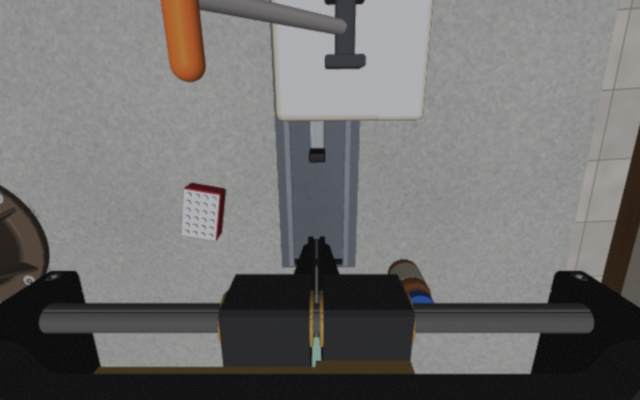

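View pics/s4.png

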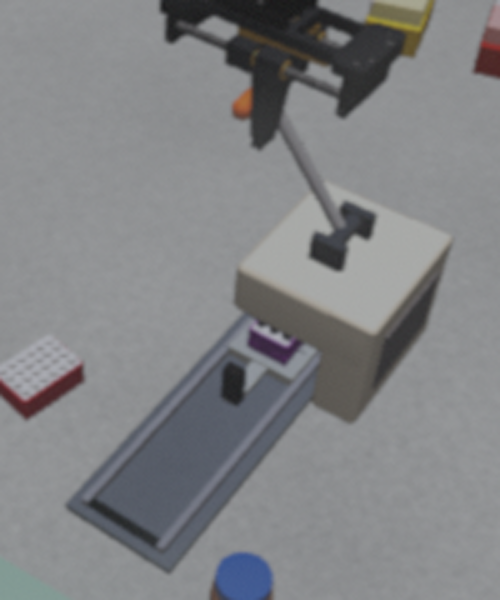

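View pics/t4.png

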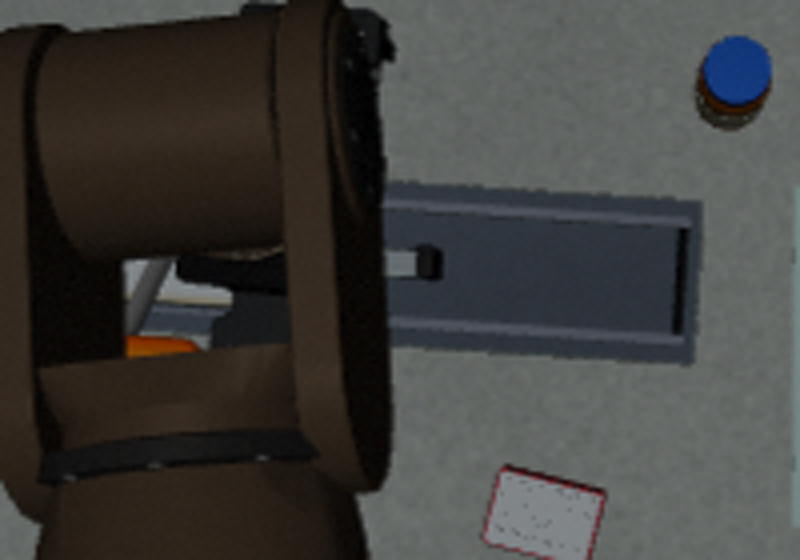

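```bash
python3 -c "
from h import *
w=shot('wrist');g=w['image'].sum(2).astype(int)
print(g[140:165,317])
print('headedge',unproj(w,330,119,150),'handle',unproj(w,317,157,70),'tip bar end',unproj(w,189,72,298), 'hinge', unproj(w,343,27,168))
st()"
```

```text
[439 440 440 437 440 438 430 362 214  83  49  52  56  71 120 135 132 129
 125 118 109 116 200 267 271]
headedge [632.98005816 181.02610888 150.        ] handle [613.775331   123.75921323  70.        ] tip bar end [540.31755401 229.06789609 298.        ] hinge [649.63307333 268.60303696 168.        ]
t 50.50 pos [616.6 124.5 359.3] rpy [-3.1251  0.0275  1.5068] F [0.1 0.6 1.2] open 0.003
```

>>> {"fn": "send_rows", "kwargs": {"plan": "36 -20 0 0 0; 36 -20 3 0 0; 36 -20 3 0 0; 36 -20 3 0 0; 0 0 0 0 0; 0 0 0 0 0"}}

```text
t: 51.1
eef_pos: [543.1, 276.8, 339.2]
tcp_rot: [-3.114, 0.032, 1.504]
ft_force: [0.9, -0.4, 0.1]
opening: 0.006
```

```bash
python3 -c "
from h import *
st();tilt();print(delta([546,275.5,325],1.516))"
```

```text
t 51.10 pos [543.1 276.8 339.2] rpy [-3.1142  0.0317  1.5042] F [ 0.9 -0.4  0.1] open 0.006
tilt world [-0.0294 -0.0298]
[np.float64(-0.6), np.float64(3.4), np.float64(14.2), np.float64(-0.0118)]
```

>>> {"fn": "send_rows", "kwargs": {"plan": "0 3 14 -0.01 0; 0 0 12 0 0; 0 -3 6 0 0; 0 -8 8 0 0"}}

```text
t: 51.5
eef_pos: [535.3, 274.3, 298.5]
tcp_rot: [-3.114, 0.029, 1.511]
ft_force: [-2.2, 4.4, 9.4]
opening: 0.001
```

```bash
python3 -c "
from h import *
st();tilt();w=shot('wrist','w28')"
```

```text
t 51.50 pos [535.3 274.3 298.5] rpy [-3.1141  0.0289  1.5105] F [-2.2  4.4  9.4] open 0.001
tilt world [-0.0292 -0.0272]
```

View pics/w28.png

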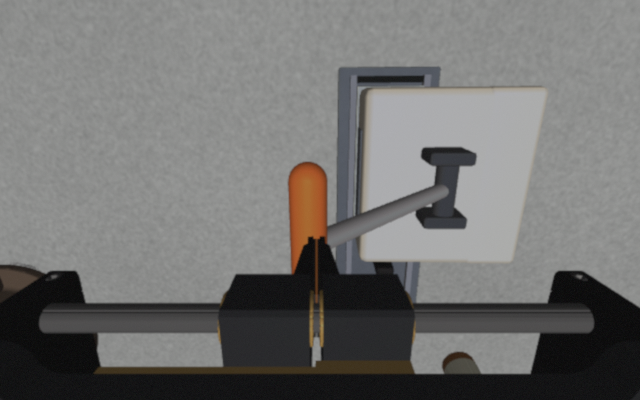

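>>> {"fn": "send_rows", "kwargs": {"plan": "0 -9 10 0 0; 0 -8 12 0 0; 0 -7 12 0 0"}}

```text
t: 51.85
eef_pos: [509.0, 274.8, 266.5]
tcp_rot: [-3.116, 0.023, 1.506]
ft_force: [-4.3, 3.7, 9.5]
opening: 0.008
```

>>> {"fn": "send_rows", "kwargs": {"plan": "0 -5 13 0 0; 0 -5 13 0 0; 0 -4 14 0 0"}}

```text
t: 52.15
eef_pos: [492.8, 274.7, 228.6]
tcp_rot: [-3.118, 0.018, 1.502]
ft_force: [-3.6, 2.6, 8.6]
opening: 0.004
```

>>> {"fn": "send_rows", "kwargs": {"plan": "0 -3 14 0 0; 0 -2 14 0 0; 0 -1 12 0 0"}}

```text
t: 52.45
eef_pos: [485.0, 274.1, 189.5]
tcp_rot: [-3.119, 0.014, 1.498]
ft_force: [-4.6, 5.1, 9.2]
opening: 0.004
```

>>> {"fn": "send_rows", "kwargs": {"plan": "0 0 6 0 0; 0 0 5 0 0; 0 0 3 0 0"}}

```text
t: 52.75
eef_pos: [484.3, 273.6, 175.5]
tcp_rot: [-3.118, 0.011, 1.493]
ft_force: [-1.9, 3.7, 7.3]
opening: 0.003
```

>>> {"fn": "send_rows", "kwargs": {"plan": "0 0 3 0 0; 0 0 2 0 0"}}

```text
t: 52.95
eef_pos: [484.4, 273.6, 172.7]
tcp_rot: [-3.119, 0.007, 1.49]
ft_force: [-9.1, 1.8, 28.9]
opening: 0.005
```

>>> {"fn": "send_rows", "kwargs": {"plan": "0 0 2 0 0; 0 0 2 0 0"}}

```text
t: 53.15
eef_pos: [484.3, 273.6, 173.0]
tcp_rot: [-3.121, 0.004, 1.487]
ft_force: [-8.7, 1.7, 23.5]
opening: 0.002
```

>>> {"fn": "send_rows", "kwargs": {"plan": "0 0 -12 0 0; 0 0 -20 0 0; 0 0 -25 0 0; 0 0 -25 0 0; 0 -5 -30 0 0; 0 -5 -35 0 0; 0 -5 -35 0 0; 0 0 0 0 0"}}

```text
t: 53.95
eef_pos: [475.1, 269.5, 362.7]
tcp_rot: [-3.124, 0.002, 1.475]
ft_force: [-0.6, 0.6, 0.4]
opening: 0.003
```

```bash
python3 -c "
from h import *
st();tilt();w=shot('wrist','w29');s=shot('scene','s5')"
```

```text
t 53.95 pos [475.1 269.5 362.7] rpy [-3.1241e+00  2.2000e-03  1.4753e+00] F [-0.6  0.6  0.4] open 0.003
tilt world [-0.0176 -0.0005]
```

View pics/w29.png

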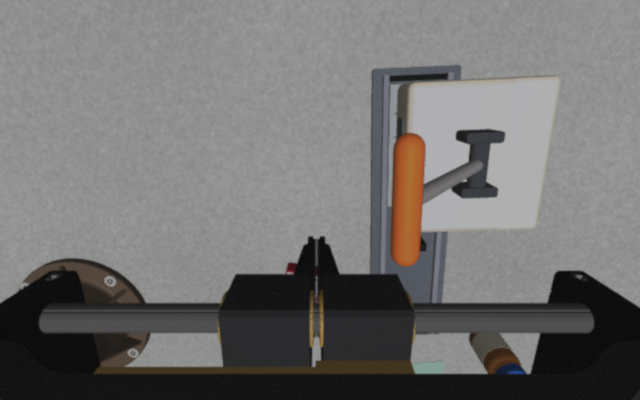

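View pics/s5.png

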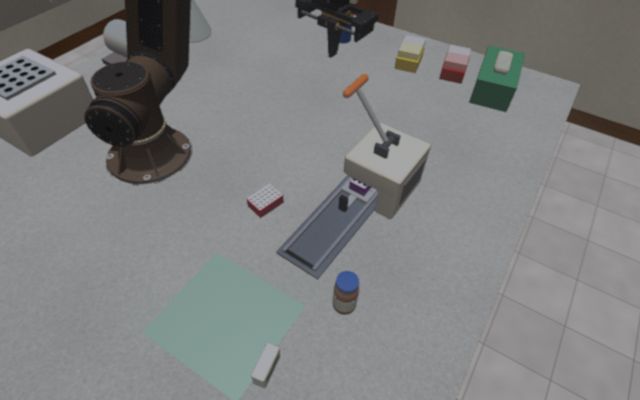

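```bash
python3 -c "
from h import *
print(delta([612.5,114,340],1.516));plan([612.5,112,345],1.516,60,45)"
```

```text
[np.float64(-141.2), np.float64(152.6), np.float64(15.9), np.float64(-0.0405)]
-29 30 3 -0.008 60; -29 30 3 -0.008 60; -29 30 3 -0.008 60; -29 30 3 -0.008 60; -30 30 3 -0.008 60
```

>>> {"fn": "send_rows", "kwargs": {"plan": "-29 30 2 -0.008 0; -29 30 2 -0.008 0; -29 30 2 -0.008 60; -29 30 2 -0.008 60; -28 30 2 -0.008 60; 0 0 0 0 60; 0 0 0 0 60"}}

```text
t: 54.75
eef_pos: [615.4, 104.6, 332.2]
tcp_rot: [-3.102, 0.007, 1.515]
ft_force: [0.1, 0.7, 0.2]
opening: 0.367
```

```bash
python3 -c "
from h import *
st();tilt();w=shot('wrist','w30');print(delta([612.5,114,130],1.516))"
```

```text
t 54.75 pos [615.4 104.6 332.2] rpy [-3.1017  0.0069  1.5146] F [0.1 0.7 0.2] open 0.367
tilt world [-0.0402 -0.0046]
[np.float64(10.6), np.float64(4.9), np.float64(201.9), np.float64(-0.001)]
```

View pics/w30.png

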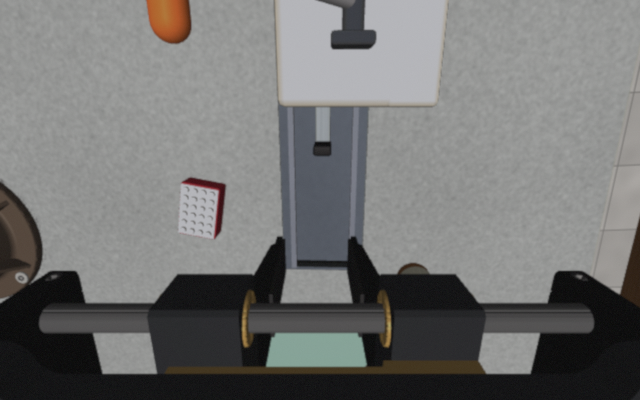

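>>> {"fn": "send_rows", "kwargs": {"plan": "2 1 40 0 60; 2 1 40 0 60; 2 1 40 0 60; 2 1 40 0 60; 1 0 30 0 60; 0 0 0 0 60; 0 0 0 0 60"}}

```text
t: 55.5
eef_pos: [607.6, 118.4, 136.5]
tcp_rot: [-3.102, 0.007, 1.521]
ft_force: [-0.7, -0.5, 1.8]
opening: 0.634
```

```bash
python3 -c "
from h import *
st();tilt();w=shot('wrist','w31');print(delta([612.8,115,46],1.516))
g=w['image'].sum(2).astype(int);print(proj(w,[613.5,124,70]))"
```

```text
t 55.50 pos [607.6 118.4 136.5] rpy [-3.1024  0.0067  1.5207] F [-0.7 -0.5  1.8] open 0.634
tilt world [-0.0394 -0.0047]
[np.float64(-2.5), np.float64(8.9), np.float64(90.4), np.float64(0.0046)]
[325.9925149  207.52275199]
```

View pics/w31.png

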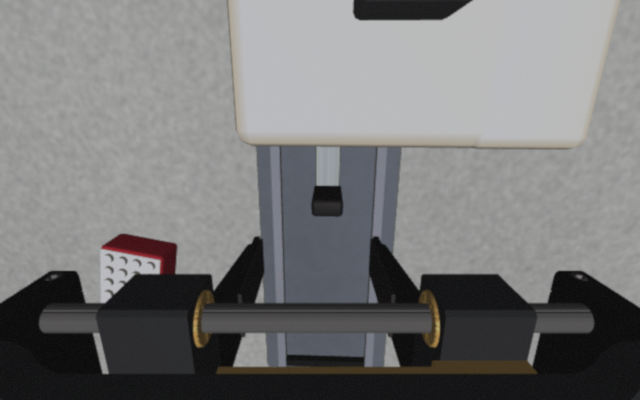

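>>> {"fn": "send_rows", "kwargs": {"plan": "-1 3 25 0 60; -1 3 25 0 60; 0 3 25 0 60; 0 0 12 0 60; 0 0 0 0 60; 0 0 0 0 60"}}

```text
t: 56.15
eef_pos: [618.9, 117.1, 58.8]
tcp_rot: [-3.12, 0.004, 1.522]
ft_force: [-0.5, 0.6, 1.2]
opening: 0.632
```

```bash
python3 -c "
from h import *
st();tilt();w=shot('wrist','w32');print(delta([612.8,115,46],1.516))"
```

```text
t 56.15 pos [618.9 117.1  58.8] rpy [-3.1202  0.0042  1.5219] F [-0.5  0.6  1.2] open 0.632
tilt world [-0.0216 -0.0032]
[np.float64(-2.4), np.float64(-5.8), np.float64(13.1), np.float64(0.006)]
```

View pics/w32.png

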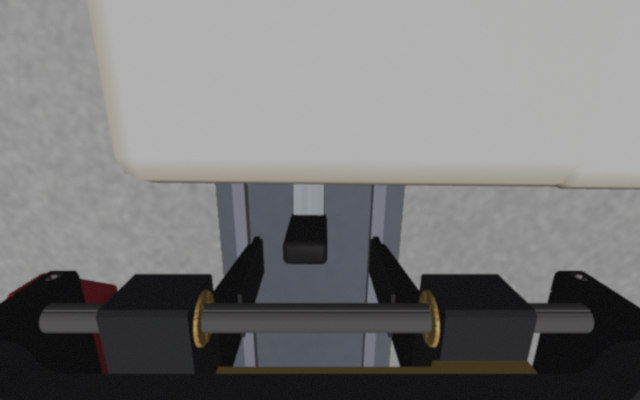

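>>> {"fn": "send_rows", "kwargs": {"plan": "-1 -3 6 0.005 60; -1 -3 6 0 60; 0 0 0 0 60; 0 0 0 0 20; 0 0 0 0 20; 0 0 0 0 20; 0 0 0 0 20; 0 0 0 0 20"}}

```text
t: 57.0
eef_pos: [613.1, 115.4, 49.3]
tcp_rot: [-3.125, 0.004, 1.516]
ft_force: [0.1, -1.0, 0.0]
opening: 0.267
```

```bash
python3 -c "
from h import *
st();tilt()"
```

```text
t 57.00 pos [613.1 115.4  49.3] rpy [-3.1248  0.0037  1.5165] F [ 0.1 -1.   0. ] open 0.267
tilt world [-0.0169 -0.0028]
```

Now draw out (−244 mm).

>>> {"fn": "send_rows", "kwargs": {"plan": "0 0 0 0 20; 0 0 0 0 20; -6 0 0 0 20; -15 0 0 0 20; -25 0 0 0 20; -30 0 0 0 20; -30 0 0 0 20; -30 0 0 0 20"}}

```text
t: 57.8
eef_pos: [605.2, -22.8, 49.3]
tcp_rot: [-3.126, 0.001, 1.52]
ft_force: [2.0, 3.2, -2.8]
opening: 0.249
```

```bash
python3 -c "
from h import *
st();tilt();w=shot('wrist','w33')"
```

```text
t 57.80 pos [605.2 -22.8  49.3] rpy [-3.1257e+00  1.3000e-03  1.5205e+00] F [ 2.   3.2 -2.8] open 0.249
tilt world [-0.016  -0.0005]
```

View pics/w33.png

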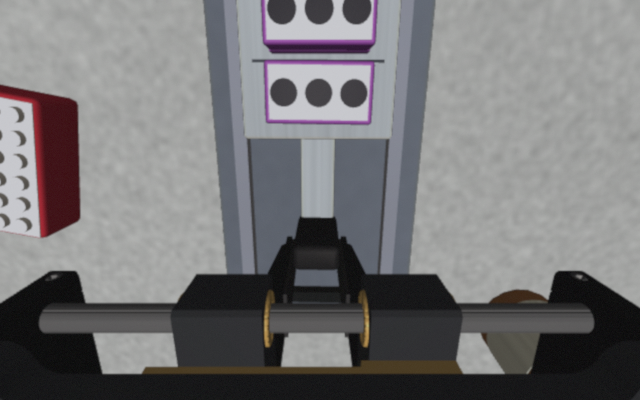

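>>> {"fn": "send_rows", "kwargs": {"plan": "-25 0 0 0 20; -25 0 0 0 20; -20 0 0 0 20; -12 0 0 0 20; -6 0 0 0 20; -5 0 0 0 20"}}

```text
t: 58.45
eef_pos: [599.5, -127.6, 49.3]
tcp_rot: [-3.128, 0.002, 1.514]
ft_force: [1.6, 1.9, -0.9]
opening: 0.249
```

>>> {"fn": "send_rows", "kwargs": {"plan": "-5 0 0 0 20; -5 0 0 0 20; -5 0 0 0 20"}}

```text
t: 58.75
eef_pos: [599.2, -133.1, 48.8]
tcp_rot: [-3.127, -0.01, 1.512]
ft_force: [4.5, 23.3, 0.0]
opening: 0.249
```

>>> {"fn": "send_rows", "kwargs": {"plan": "2 0 0 0 20; 0 0 0 0 50; 0 0 0 0 50; 0 0 -30 0 50; 0 0 -40 0 50; 0 0 -40 0 50; -20 0 -30 0 50; 0 0 0 0 50"}}

```text
t: 59.55
eef_pos: [599.7, -151.8, 193.0]
tcp_rot: [-3.122, -0.009, 1.516]
ft_force: [1.2, 0.0, 0.0]
opening: 0.528
```

```bash
python3 -c "
from h import *
shot('wrist');st();tilt();w=shot('wrist','w34');studs(w);mods(w,60);w['image'];s=shot('scene');t=shot('top')
cv2.imwrite('pics/s6.png',cv2.resize(s['image'][60:300,220:440],None,fx=2.5,fy=2.5,interpolation=cv2.INTER_CUBIC)[:,:,::-1])
cv2.imwrite('pics/t6.png',cv2.resize(t['image'][120:260,160:360],None,fx=4,fy=4,interpolation=cv2.INTER_CUBIC)[:,:,::-1])"
```

```text
t 59.60 pos [ 598.9 -150.6  191. ] rpy [-3.1199 -0.0101  1.5161] F [-0.1  0.   0.1] open 0.526
tilt world [-0.0211  0.0113]
conf 0.83 bbox [292, 3, 58, 42] rect 608.7 -5.2 size 47.8 25.0 long axis deg 176.7
conf 0.68 bbox [289, 0, 61, 4] rect 609.3 6.2 size 47.0 2.2 long axis deg 176.6
conf 0.67 bbox [291, 46, 57, 43] rect 606.9 -39.5 size 47.7 25.3 long axis deg 176.7
```

View pics/w34.png

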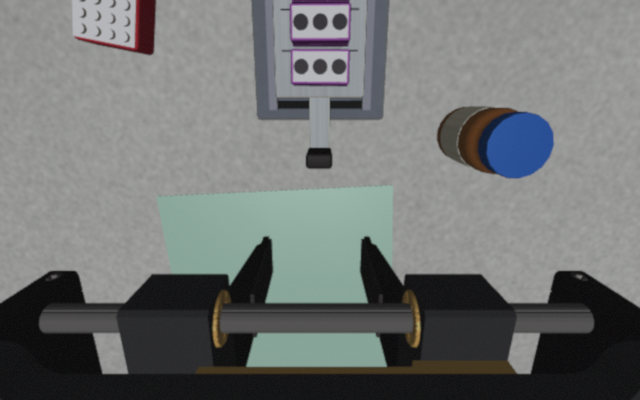

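View pics/s6.png

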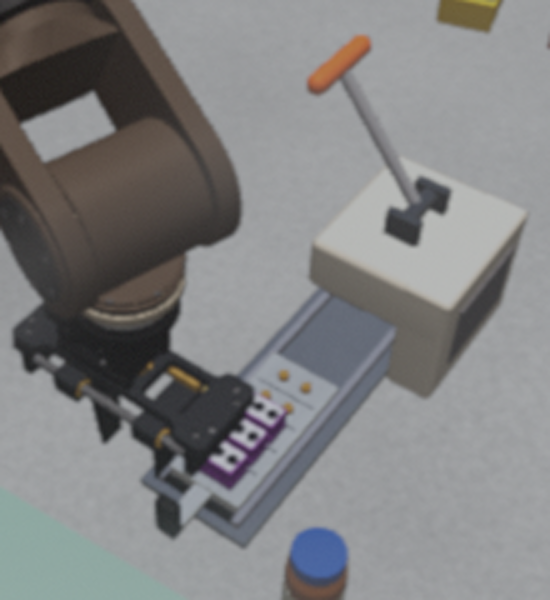

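```bash
python3 -c "
from h import *
print(job_done())"
```

```text
the job is handed in; nothing more can be done
None
```

The job is done and handed in at about 60 s of the 205 s allowed; no verdict is reported.

- **Loading:** Three modules were present. I drew the carriage out to its stop and put the modules on stations 3, 2 and 1. One had been knocked aside before I reached it, so I found it again with the wrist camera. I then pressed each module's top down to z = 60.0–60.3 mm, which means flush on the deck. The press forces were 44, 21 and 13 N. The 44 N press on the module at station 1 was higher than I intended. It came through the fingertips, not the arm or gripper body.
- **Press cycle:** I pushed the carriage in about 244 mm to a firm stop. I then pushed the lever down until it stopped hard, with the fingertips at 173 mm and a force of 23–29 N. I let it go, and the scene picture showed the handle back at its starting position before I touched the carriage again. Last, I drew the carriage back out to its stop, at 23 N.
- **Last checks:** The final pictures show all three modules in place and level. The two fully in the wrist view measured in the same positions as before the press, within camera accuracy. The lever was up, the mat was empty, and the gripper was clear of everything. The rack and jar looked undisturbed in the last pictures. The timer is out of view there and was last seen in place just after the lever stroke.
- **Not checked:** I did not repeat the press-height check after the final draw-out, so "fully home" at the end rests on the pictures.

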